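# Make up the two job trays

## Task

Make up the two job trays on the jeweller's bench. The tray with the brass ring is a finishing job: stand the wooden ring clamp in its deep square well, lay the brass scratch brush in its tool groove bristles down, and lay the dark grey pumice block flat in its small pocket. The tray with the silver cuff is a soldering job: stand the flux jar in its deep square well and lay the steel tweezers flat in its tool groove. Put each thing in so that it rests on the floor of its place, leave ring and cuff lying in their nests, and leave the brown agate lump alone.

Things in the scene. Friction and masses are not known exactly. Their poses are not given: they have to be found in the camera images.
- tray_ring: dark wood tray with the brass ring in its nest, 138x206x24 mm, fixed; origin: underside centre, x away from its card frame. The trays are alike but for the work in the nest. Flat-floored places milled into it, centre (x,y), size x by y, floor height: tool groove (-43,0), 38x192, z 17; deep well (28,-64), 64x64, z 6; small pocket (28,72), 62x48, z 14; work nest (28,8), 66x68, z 12.
- tray_cuff: dark wood tray with the silver cuff in its nest, 138x206x24 mm, fixed; origin: underside centre, x away from its card frame. Same as the other tray. Flat-floored places milled into it, centre (x,y), size x by y, floor height: tool groove (-43,0), 38x192, z 17; deep well (28,-64), 64x64, z 6; small pocket (28,72), 62x48, z 14; work nest (28,8), 66x68, z 12.
- ring: brass signet ring lying flat in a tray's nest, 26 mm across, 9 mm high; origin: centre of the ring, at its underside. To be left there.
- cuff: silver cuff bracelet, a C open at one side, 54 x 59 mm, 22 mm high, standing on its edge in a tray's nest; origin: centre, at its underside. To be left there.
- ring_clamp: turned maple ring clamp standing upright on its end, 32 mm across, 122 mm tall, 110 g; origin: centre of its foot, z up. To the fingers it is a round post, 32 mm at its widest. It stands between or just behind the trays; a like one far to the right beyond the pliers rack is not meant.
- flux_jar: glass flux jar with a brown screw cap that is fixed on, standing upright, 48 mm across (contact form: a 44 mm square body up to z 49 with its sides along x and y, and a round 44 mm cap from z 50 to 65), 65 mm tall, about 160 g; origin: centre of its foot, z up.
- pumice: dark grey pumice block with rounded edges, 25 (x) x 35 (y) x 16 mm high; origin: centre of its underside.
- agate: brown (tan) agate lump, a rounded block 23 (x) x 27 (y) x 17 mm high; origin: centre of its underside. Belongs to neither job and stays where it is.
- brush: brass scratch brush, wooden back, 14 x 175 x 22 mm, long axis along its y; origin: centre of its length and width, at its underside. It lies flat on the bench at the start, bristles down. Back: 12 mm wide, z 12 to 22, y -88 to +2, the bristles below it (z 0 to 12, 12 mm wide) for y -88 to -22; handle y +8 to +58, z 6 to 15; the tail rests on the bench. About 40 g, centre of mass near y -20.
- tweezers: steel soldering tweezers, 13 (x) x 122 (y) x 9 mm high, long axis along its y; origin: centre of its length and width, at its underside. It lies flat on the bench at the start. Rigid, 12 mm wide for the fingers; 20 g.
Things that resemble listed ones, but are neither listed nor needed, are in the scene too. Of the things like the pumice, leave any that is pink; of the rest the smaller one is meant.

How it is judged:
At the end, for the whole second after the job is handed in: All five things in the places named, inside the walls, origin within 4 mm of the floor's height, z axis within 0.15 rad of vertical (pumice 0.25), tools along their grooves within 0.25 rad, all at rest; ring and cuff still in the nests of their own trays (x of ring_clamp in the frame of tray_ring between 0.01 and 0.046 m and y of ring_clamp in the frame of tray_ring between -0.082 and -0.046 m and z of ring_clamp in the frame of tray_ring between 0.002 and 0.01 m and angle between each of ring_clamp, brush, flux_jar, tweezers, ring, cuff's own z axis and vertical below 0.15 rad and linear speed of each of ring_clamp, brush, pumice, flux_jar, tweezers, ring, cuff below 0.02 m/s and x of brush in the frame of tray_ring between -0.058 and -0.028 m and y of brush in the frame of tray_ring between -0.012 and 0.012 m and z of brush in the frame of tray_ring between 0.013 and 0.021 m and angle between the y axis of brush and the y axis of tray_ring, either way round below 0.25 rad and x of pumice in the frame of tray_ring between 0.007 and 0.049 m and y of pumice in the frame of tray_ring between 0.057 and 0.087 m and z of pumice in the frame of tray_ring between 0.01 and 0.018 m and angle between pumice's own z axis and vertical below 0.25 rad and x of flux_jar in the frame of tray_cuff between 0.015 and 0.041 m and y of flux_jar in the frame of tray_cuff between -0.077 and -0.051 m and z of flux_jar in the frame of tray_cuff between 0.002 and 0.01 m and x of tweezers in the frame of tray_cuff between -0.059 and -0.027 m and y of tweezers in the frame of tray_cuff between -0.042 and 0.042 m and z of tweezers in the frame of tray_cuff between 0.013 and 0.021 m and angle between the y axis of tweezers and the y axis of tray_cuff, either way round below 0.25 rad and x of ring in the frame of tray_ring between 0.004 and 0.052 m and y of ring in the frame of tray_ring between -0.017 and 0.033 m and z of ring in the frame of tray_ring between 0.008 and 0.016 m and x of cuff in the frame of tray_cuff between 0.016 and 0.04 m and y of cuff in the frame of tray_cuff between -0.004 and 0.02 m and z of cuff in the frame of tray_cuff between 0.008 and 0.016 m); the robot touches nothing.
It fails at once if the agate lump is moved more than 25 mm (distance of agate from where it was at the start of the episode above 0.025 m).
It fails at once if the flux jar is tipped over (angle between flux_jar's own z axis and vertical above 0.7 rad).
It also fails if it takes over 112 s, if anything falls off the work surface, if the arm or the gripper's body presses on something with over 40 N, if the wrist force passes 120 N, or if a joint passes its speed limit or range.

## Robot

A 6-joint arm with a two-finger parallel gripper is mounted at the origin on a cart in front of the work surface, level with it; the furniture and walls round the work are solid. World frame = base frame: x ahead of the robot, y to its left, z up, the work surface at z = 0. Lengths are in m, angles in rad, forces in N, time in s.
With the tool pointing down it reaches from about 0.35 to 0.875 m from the base axis. Payload 4.2 kg.
Tool frame: the origin (TCP) lies midway between the tips of the shut fingers; the grasp point (between the pads) lies 19 mm behind it (arm.grip_depth is the distance from the TCP to the grasp point, in m); z points along the fingers, y is the line along which they close (so a half turn about z gives the same grasp; the last joint's range is limited). The gripper opens to 87 mm and grips with 3 to 60 N. Pads are 19 mm wide; open, the fingers measure 117 mm over their backs; the gripper's body (75 mm by 190 mm) begins 51 mm behind the grasp point.
Start: joints at [-0.877, 0.385, 0.008, 0, -1.194, -0.259], TCP at [0.263, -0.567, 0.223] pointing down, gripper open.
Joint ranges: [-3.14, 3.14], [-1.21, 2.06], [-1.07, 1.41], [-3.16, 2.05], [-2.99, -0.16], [-3.1, 3.1]. Speed limits (rad/s): [2.79, 2.79, 3.14, 3.14, 3.14, 3.14].

## Interface

Orientations are given as a unit quaternion [w, x, y, z].
In Python, from rig import arm gives the robot as it stands.
- The arm moves only by the tool send_rows, never from a script. Its argument "plan" is a list that holds one entry, the list of rows, each a list of 7 numbers: the shift along the tool's x, y, z in m, then the turn, a rotation vector about the tool's x, y, z in degrees, then the opening, from 0 (shut) to 1 (fully open). In form: [[[tx, ty, tz, wx, wy, wz, claw], ...]]. A call has 1 to 10 rows; each row is the pose to reach, as a shift and turn from the pose commanded when the call began, along the tool's axes at that moment; what a row does not reach only later rows make up. A row lasts 1/12 s, in which the tool goes at most 41.7 mm and 7.16 degrees, less where a joint would pass 70% of its speed; a pose out of reach is approached as far as the arm can. A call with a gripper value outside its range is refused whole. The fingers move at their own pace and stop on an object; "grip_force" is the grip in N (left out, the last holds). Time passes only in rows, so rows that repeat a pose let the fingers close. It gives the time, the measured TCP pose, the force, the opening and the grip force at its end, in the units of the state.
- arm.sense(): the state, without advancing time (a new reading comes with each control period).
- arm.capture(name): name is "scene" or "top" or "wrist"; returns a dict with "img" (400x640x3 uint8, red, green, blue), "fov_y" (degrees; the focal length in pixels is half the picture's height over the tangent of half this angle, whatever the lens; pixels are square), "cx", "cy" (the principal point, pixels), "dist" ([k1, k2, p1, p2, k3] as OpenCV has them; the pictures are not rectified), "eye" and "orientation" of the camera in the world; the wrist camera has in their place "hand_eye" (4x4, takes a point from camera to tool coordinates, whose origin is the TCP and whose axes are the flange's). Camera axes: x right, y down, z forward; pixel columns grow to the right and rows downward; lengths in m; the calibration is good to about 2 mm. A picture is of the moment at which its call begins: read the wrist's pose just before it. There is no depth.
- arm.hand_in(): hands the job in; it is judged then, once.
Trained networks look in the newest picture that a camera, given by its name, has taken for a name from the list of things; names that differ only in an ending like _2 or _b are one class to them, and where a whole thing is asked for, a point or a joint stands for the part that bears it (a point fixed in the world has none). Each returns a list of dicts, best first, with "score" (0 to 1); they miss things now and then, are a little off and sometimes report something else, mostly with a low value. They report only what shows in the picture. A call takes as long as a camera call. They do not tell look-alikes from the thing itself.
- arm.find_in(camera, target): "uv" ([column, row] in pixels, amid what is visible of it).
- arm.landmark_of(camera, target): "uv" ([column, row] in pixels: a listed point, or the origin of a listed thing).
The state is a dict: "clock": time; "joints": joint angles; "qvel": joint speeds; "joint_torque": joint torques, N m; "tcp_pos": TCP position; "orientation": TCP orientation; "wrist_force": force on the tool from outside, world axes, zero at the start; "moment": the same for the moment, N m; "finger_gap": finger opening in m; "grasp_force": force on a finger pad.
Only numpy, scipy, OpenCV 4.12 (cv2) and the standard library are available. Lean on these libraries where they do the work, as an engineer would, in place of code of your own. Each camera call takes 0.05 s, during which the arm holds its last target. There are 200 camera calls.

## Working session

There is one attempt and no reset: what is moved stays moved. The work goes in short steps, Python scripts to look and compute and a tool call to move; the robot and the scene stay as the last step left them, time stands still between calls to the robot, and variables do not carry over. Pictures are saved under pics/ and viewed, at most 15 in all, crops included, and the job is handed in when it is done.

Besides the shell and the picture viewer there is one more tool, called after "Emit:" by a JSON object that holds its "api" and its "payload", one argument or row to a line. send_rows: Moves the arm, as the interface text tells. Its arguments: {"type":"object","properties":{"plan":{"type":"array"},"grip_force":{"type":"number"}},"required":["plan"]}

```bash
mkdir -p pics; ls; cat > h.py <<'E'
import numpy as np, cv2
from scipy.spatial.transform import Rotation as R
from rig import arm
def q2R(q): return R.from_quat([q[1],q[2],q[3],q[0]]).as_matrix()
def cap(name,save=None):
    s=arm.sense(); c=arm.capture(name)
    im=c["img"]; f=im.shape[0]/2/np.tan(np.radians(c["fov_y"])/2)
    K=np.array([[f,0,c["cx"]],[0,f,c["cy"]],[0,0,1.]])
    if name=="wrist":
        T=np.eye(4);T[:3,:3]=q2R(s["orientation"]);T[:3,3]=s["tcp_pos"]; T=T@np.array(c["hand_eye"])
        Rm,e=T[:3,:3],T[:3,3]
    else: Rm,e=q2R(c["orientation"]),np.array(c["eye"])
    if save: cv2.imwrite("pics/"+save,im[:,:,::-1])
    return dict(K=K,D=np.array(c["dist"],float),R=Rm,e=e,img=im,name=name)
def ray(v,uv):
    p=cv2.undistortPoints(np.array([[uv]],float),v["K"],v["D"])[0,0]
    d=v["R"]@np.array([p[0],p[1],1]); return d/np.linalg.norm(d)
def atz(v,uv,z):
    d=ray(v,uv); return v["e"]+d*(z-v["e"][2])/d[2]
def proj(v,P):
    P=np.atleast_2d(P); rv=cv2.Rodrigues(v["R"].T)[0]
    return cv2.projectPoints(P.astype(float),rv,-v["R"].T@v["e"],v["K"],v["D"])[0][:,0]
def tri(obs):
    A=np.zeros((3,3));b=np.zeros(3)
    for v,uv in obs:
        d=ray(v,uv);M=np.eye(3)-np.outer(d,d);A+=M;b+=M@v["e"]
    return np.linalg.solve(A,b)
E
python3 - <<'E'
from h import *
np.set_printoptions(precision=3,suppress=True)
s=arm.sense();print(s)
for n in("top","scene"):
    v=cap(n,n+"0.png");print(n,v["e"],v["R"].tolist(),v["K"][0,0])
    for t in("tray_ring","ring","cuff","ring_clamp","flux_jar","pumice","agate","brush","tweezers"):
        for fn in(arm.landmark_of,):
            print(t,[(np.round(r["uv"]).tolist(),round(r["score"],2),atz(v,r["uv"],0)[:2]) for r in fn(n,t)][:5])
E
```

```text
pics
{'clock': 0.0, 'joints': array([-0.877,  0.386,  0.007, -0.   , -1.194, -0.259]), 'qvel': array([-0.   , -0.   ,  0.   ,  0.   ,  0.   , -0.002]), 'joint_torque': array([ -0.001, -39.067,  18.741,   4.22 ,   0.011,  -0.   ]), 'tcp_pos': array([ 0.263, -0.566,  0.221]), 'orientation': array([-0.   , -0.216,  0.976,  0.001]), 'wrist_force': array([ 0.93 , -0.428, -0.329]), 'moment': array([-0.007,  0.03 , -0.037]), 'grasp_force': 0.0, 'finger_gap': 0.08697016823090997}
top [ 0.434 -0.073  0.955] [[0.02511006301814448, -0.9955425273103279, 0.09090963123778537], [-0.9996806158211465, -0.024746206470747954, 0.005127535154505376], [-0.002855010801799042, -0.09100934887071996, -0.9958459455816695]] 430.2845693003759
tray_ring [([438.0, 188.0], 0.55, array([ 0.566, -0.323]))]
ring [([439.0, 175.0], 0.51, array([ 0.596, -0.325]))]
cuff [([233.0, 199.0], 0.64, array([0.531, 0.136]))]
ring_clamp [([352.0, 212.0], 0.73, array([ 0.508, -0.131]))]
flux_jar [([318.0, 206.0], 0.94, array([ 0.52 , -0.055])), ([439.0, 191.0], 0.68, array([ 0.56 , -0.325]))]
pumice [([284.0, 280.0], 0.77, array([0
[... 624 characters left out ...]
 -0.324])), ([235.0, 191.0], 0.48, array([0.502, 0.133]))]
ring [([450.0, 266.0], 0.44, array([ 0.604, -0.312])), ([288.0, 160.0], 0.39, array([0.656, 0.128]))]
cuff [([244.0, 182.0], 0.87, array([0.536, 0.144]))]
ring_clamp [([336.0, 246.0], 0.66, array([ 0.515, -0.131]))]
flux_jar [([288.0, 162.0], 0.61, array([0.651, 0.122]))]
pumice [([454.0, 218.0], 0.77, array([ 0.717, -0.257])), ([219.0, 256.0], 0.71, array([0.361, 0.011])), ([406.0, 214.0], 0.64, array([ 0.668, -0.179]))]
agate [([344.0, 178.0], 0.52, array([ 0.682, -0.014]))]
brush [([290.0, 164.0], 0.81, array([0.646, 0.114]))]
tweezers [([353.0, 208.0], 0.76, array([ 0.618, -0.09 ])), ([235.0, 191.0], 0.52, array([0.501, 0.133]))]
```

View pics/top0.png

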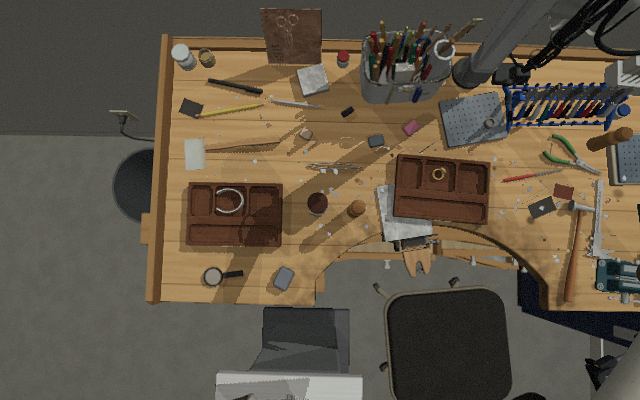

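View pics/scene0.png

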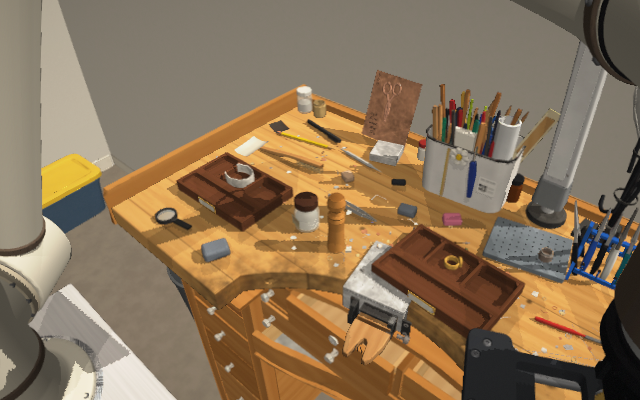

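Top view: the cuff tray is at (235,214) and the ring tray at (441,188). The jar is at (318,204), the clamp at (357,208), the tweezers at (335,166) and the brush at (240,145).

Block candidates in the top view:
- (284,279): grey, large.
- (376,141): grey, small. It is not pink and is the smaller grey one, so this is the pumice.
- (411,128): pink.
- (305,134): tan, so this is the agate.

The clamp is the upright one at (357,208), not the one at (610,137). I'll confirm these in one enlarged crop.

```bash
python3 - <<'E'
import cv2,numpy as np
a=cv2.imread("pics/top0.png")[95:295,175:495]; b=cv2.imread("pics/scene0.png")[130:290,190:510]
a=cv2.resize(a,(600,375),interpolation=3)
a=cv2.imread("pics/top0.png")[100:250,180:500]
o=np.vstack([cv2.resize(a,(640,300),interpolation=3),cv2.resize(b[:150],(640,300),interpolation=3)])
cv2.imwrite("pics/crop0.png",o)
E
```

```text
(no output)
```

View pics/crop0.png

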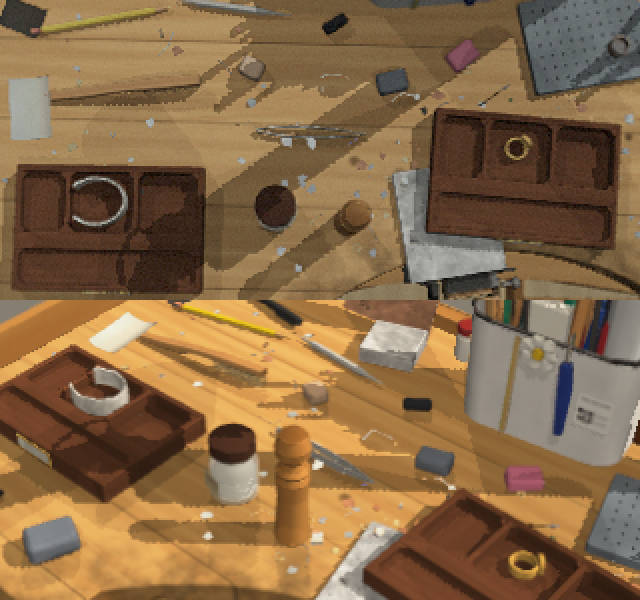

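The enlarged crop agrees: the small grey block is the pumice, with the pink one to its right and the tan agate to its left. Jar, clamp and tweezers lie between the trays. The brush is the wooden stick at crop (125,88), beside the white card. Next I go above the middle with the wrist camera.

```bash
cat >> h.py <<'E'
def go(P,yaw=None,tag=""):
    """shift+turn in tool axes from now to TCP at P (world), pointing down, tool y at yaw deg"""
    s=arm.sense();R0=q2R(s["orientation"])
    y0=np.degrees(np.arctan2(R0[1,1],R0[0,1]))
    if yaw is None: yaw=y0
    d=(yaw-y0+90)%180-90; a=np.radians(y0+d)
    y=np.array([np.cos(a),np.sin(a),0]);z=np.array([0,0,-1.]);R1=np.c_[np.cross(y,z),y,z]
    t=R0.T@(np.array(P)-s["tcp_pos"]); w=R.from_matrix(R0.T@R1).as_rotvec(degrees=True)
    print(tag,"go",np.round(t,4).tolist(),np.round(w,1).tolist(),"rows",round(np.linalg.norm(t)/.0417,1),round(np.linalg.norm(w)/7.16,1),"yaw0",round(y0,1),"tcp",np.round(s["tcp_pos"],4),"t",round(s["clock"],2))
E
python3 - <<'E'
from h import *
go([.5,-.1,.36],180)
c=arm.capture("wrist");print(c["fov_y"],c["hand_eye"])
E
```

```text
go [-0.4113, 0.3237, -0.1374] [-0.0, -0.0, -65.1] rows 13.0 9.1 yaw0 114.9 tcp [ 0.2633 -0.5668  0.2226] t 1.0
60.27478841068967 [[-1.26878681e-04 -9.67655339e-01 -2.52275898e-01  6.96910298e-02]
 [ 9.99999520e-01  1.22336226e-04 -9.72181347e-04 -5.74464189e-04]
 [ 9.71598952e-04 -2.52275900e-01  9.67654859e-01 -1.62311781e-01]
 [ 0.00000000e+00  0.00000000e+00  0.00000000e+00  1.00000000e+00]]
```

Emit:
{"api": "send_rows", "payload": {
  "plan": [
    [[-0.411,0.324,-0.137,0,0,-65,1],[-0.411,0.324,-0.137,0,0,-65,1],[-0.411,0.324,-0.137,0,0,-65,1],[-0.411,0.324,-0.137,0,0,-65,1],[-0.411,0.324,-0.137,0,0,-65,1],[-0.411,0.324,-0.137,0,0,-65,1],[-0.411,0.324,-0.137,0,0,-65,1],[-0.411,0.324,-0.137,0,0,-65,1],[-0.411,0.324,-0.137,0,0,-65,1],[-0.411,0.324,-0.137,0,0,-65,1]]
  ]
}}

```text
clock: 1.88
tcp_pos: [0.4456, -0.2052, 0.3291]
orientation: [-0.0, 0.708, -0.706, 0.0]
wrist_force: [1.4, -0.9, -0.8]
finger_gap: 0.0869
grasp_force: 0.0
```

```bash
python3 - <<'E'
from h import *
go([.5,-.1,.36],180)
v=cap("wrist","w1.png")
import pickle;pickle.dump(v,open("w1.pkl","wb"))
E
```

```text
go [-0.105, -0.0547, -0.0309] [-0.1, -0.0, 0.2] rows 2.9 0.0 yaw0 -179.8 tcp [ 0.4456 -0.2052  0.3291] t 1.88
```

View pics/w1.png

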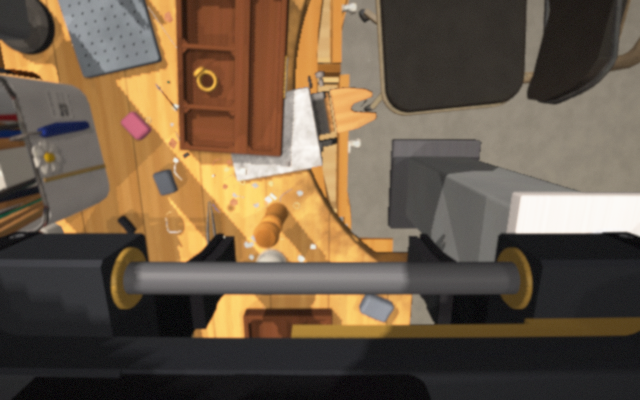

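The wrist view shows the ring tray (180–290, 0–155), the pumice at (164,182), the pink block at (135,125) and the clamp at (270,222). The hand hides rows below about 235. Now I work out tray poses and object positions from the pictures.

```bash
cat > m.py <<'E'
from h import *
import pickle
np.set_printoptions(precision=4,suppress=True)
top=cap("top");sc=cap("scene");w=pickle.load(open("w1.pkl","rb"))
pickle.dump((top,sc),open("ts.pkl","wb"))
C={"cuff":[(189,183),(282.5,182.5),(282,245.5),(186.5,245.5)],"ring":[(398,155),(490,162),(486,223.5),(394,216)]}
loc=np.array([[69,103],[69,-103],[-69,-103],[-69,103]])/1000
for n,c in C.items():
    W=np.array([atz(top,u,.024)[:2] for u in c]); m=W.mean(0)
    l=loc@np.array([1,1j]);z=(W-m)@np.array([1,1j]);a=np.angle(np.vdot(l,z))
    print(n,m,np.degrees(a),"resid mm",np.abs(l*np.exp(1j*a)-z)*1000)
    P=np.c_[W,[.024]*4];print(" scene proj",proj(sc,P).round(0).tolist(),"wrist",proj(w,P).round(0).tolist())
    G=np.c_[(l*np.exp(1j*a)).real+m[0],(l*np.exp(1j*a)).imag+m[1],[.024]*4];print(" fit scene",proj(sc,G).round(0).tolist(),"wrist",proj(w,G).round(0).tolist())
for n,t,s_,ww in [("pumice",(376,141),(407.5,211),(164,182)),("agate",(305.5,134),(347.5,177),None),("jarcap",(317.5,204.5),(306,201),None),("clamptop",(354.5,214),None,None)]:
    o=[(top,t)]+([(sc,s_)] if s_ else [])+([(w,ww)] if ww else [])
    print(n,[atz(v,u,.008)[:2] for v,u in o], tri(o) if len(o)>1 else "")
E
python3 m.py
```

```text
cuff [0.4951 0.1255] 1.4550797725177387 resid mm [1.1283 0.2832 0.7783 1.1508]
 scene proj [[225.0, 153.0], [293.0, 188.0], [243.0, 224.0], [175.0, 182.0]] wrist [[253.0, 421.0], [242.0, 315.0], [331.0, 313.0], [333.0, 421.0]]
 fit scene [[225.0, 153.0], [293.0, 188.0], [242.0, 224.0], [175.0, 182.0]] wrist [[252.0, 422.0], [242.0, 315.0], [332.0, 313.0], [333.0, 421.0]]
ring [ 0.5612 -0.3251] -3.272640488721776 resid mm [2.5418 0.6058 3.1974 2.1459]
 scene proj [[419.0, 225.0], [524.0, 284.0], [479.0, 336.0], [371.0, 265.0]] wrist [[182.0, 150.0], [175.0, -19.0], [287.0, -10.0], [282.0, 155.0]]
 fit scene [[419.0, 224.0], [525.0, 284.0], [480.0, 338.0], [370.0, 265.0]] wrist [[181.0, 151.0], [175.0, -19.0], [288.0, -12.0], [282.0, 157.0]]
pumice [array([ 0.6679, -0.1807]), array([ 0.67  , -0.1808]), array([ 0.6709, -0.1801])] [ 0.6689 -0.1808  0.0093]
agate [array([ 0.68  , -0.0221]), array([ 0.6816, -0.0229])] [ 0.6806 -0.0227  0.0083]
jarcap [array([ 0.5216, -0.0533]), array([ 0.5669, -0.0099])] [ 0.5181 -0.0558  0.0628]
clamptop [array([ 0.5026, -0.1355])]
```

```bash
python3 - <<'E'
from h import *
import pickle
top,sc=pickle.load(open("ts.pkl","rb"));w=pickle.load(open("w1.pkl","rb"))
for v,(u0,v0),z in((w,(164,182),.016),(top,(376,141),.016)):
    im=v["img"].astype(int);sub=np.zeros(im.shape[:2],bool);sub[v0-18:v0+18,u0-18:u0+18]=1
    m=((im[...,0]-im[...,2])<10)&(im.sum(2)<420)&sub
    n,l,st,c=cv2.connectedComponentsWithStats(m.astype(np.uint8))
    k=1+np.argmin(np.hypot(*(c[1:]-[u0,v0]).T)) if n>1 else 0
    k=1+st[1:,4].argmax()
    ys,xs=np.where(l==k); P=np.array([atz(v,(float(x),float(y)),z)[:2] for x,y in zip(xs,ys)])
    print(len(xs),c[k],cv2.minAreaRect((P*1000).astype(np.float32)))
s=arm.sense();print(s["joints"])
go([.669,-.181,.15],90);go([.669,-.181,.15],-90)
E
```

```text
342 [164.96783626 181.78362573] ((665.5404663085938, -181.66754150390625), (23.97420310974121, 30.010913848876953), 15.695816993713379)
157 [375.51592357 140.66878981] ((666.8218994140625, -178.75198364257812), (24.126842498779297, 33.342628479003906), 15.717310905456543)
[-9.89638299e-02  9.10885523e-02 -1.18018975e-01  3.20011782e-05
 -1.35922695e+00  1.02469505e-01]
 go [-0.0232, -0.222, 0.1797] [-0.1, -0.1, -89.8] rows 6.9 12.5 yaw0 -179.8 tcp [ 0.4467 -0.2049  0.3291] t 2.03
 go [-0.0232, -0.222, 0.1797] [-0.1, -0.1, -89.8] rows 6.9 12.5 yaw0 -179.8 tcp [ 0.4467 -0.2049  0.3291] t 2.03
```

Emit:
{"api": "send_rows", "payload": {
  "plan": [
    [[-0.024,-0.221,0.15,0,0,68,1],[-0.024,-0.221,0.15,0,0,68,1],[-0.024,-0.221,0.15,0,0,68,1],[-0.024,-0.221,0.15,0,0,68,1],[-0.024,-0.221,0.15,0,0,68,1],[-0.024,-0.221,0.15,0,0,68,1],[-0.024,-0.221,0.15,0,0,68,1],[-0.024,-0.221,0.15,0,0,68,1],[-0.024,-0.221,0.15,0,0,68,1],[-0.024,-0.221,0.15,0,0,68,1]]
  ]
}}

```text
clock: 2.87
tcp_pos: [0.6657, -0.1851, 0.1761]
orientation: [-0.002, -0.187, 0.982, 0.0]
wrist_force: [-0.5, 0.3, -0.1]
finger_gap: 0.0873
grasp_force: 0.0
```

```bash
python3 - <<'E'
from h import *
go([.668,-.181,.010],105.7)
v=cap("wrist","w2.png")
E
```

```text
go [-0.0041, 0.0027, 0.1661] [0.1, -0.2, 5.8] rows 4.0 0.8 yaw0 111.5 tcp [ 0.6657 -0.1851  0.1761] t 2.87
```

View pics/w2.png

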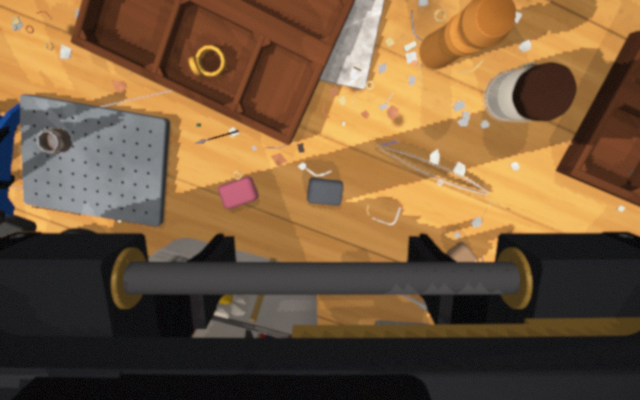

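The wrist view shows the pumice at (325,191), with the pink block clear to its left at (238,193). The tweezers run from (380,145) to (488,192), and the jar and clamp are at the upper right.

```bash
python3 - <<'E'
from h import *
import pickle
np.set_printoptions(precision=4,suppress=True)
top,sc=pickle.load(open("ts.pkl","rb"));w=pickle.load(open("w1.pkl","rb"))
v=cap("wrist");pickle.dump(v,open("w2.pkl","wb"))
print(atz(v,(325,189),.016), tri([(v,(325,191)),(top,(376,141)),(w,(164.5,182))]))
print("tw",atz(v,(380,145),.005),atz(v,(488,192),.005))
print("ring tray corner",atz(v,(291,142),.024), "cap",[tri([(v,(543,92)),(top,(317.5,204.5)),(sc,(306,201))])])
go([.668,-.181,.010],105.7)
im=v["img"][165:215,300:352].astype(int)
m=((im[...,0]-im[...,2])<15)&(im.sum(2)<330);ys,xs=np.where(m)
P=np.array([atz(v,(x+300.,y+165.),.016)[:2] for x,y in zip(xs,ys)]);print(cv2.minAreaRect((P*1000).astype(np.float32)))
E
```

```text
[ 0.6646 -0.1823  0.016 ] [ 0.6673 -0.1808  0.0125]
tw [ 0.6072 -0.1481  0.005 ] [ 0.6099 -0.0288  0.005 ]
ring tray corner [ 0.6339 -0.2277  0.024 ] cap [array([ 0.5198, -0.0553,  0.0599])]
 go [-0.0039, 0.0027, 0.1671] [0.0, -0.1, 6.1] rows 4.0 0.9 yaw0 111.8 tcp [ 0.6656 -0.1849  0.1771] t 2.97
((667.0147094726562, -181.75491333007812), (23.495206832885742, 31.344701766967773), 14.25963020324707)
```

Emit:
{"api": "send_rows", "payload": {
  "plan": [
    [[-0.004,0.003,0.08,0,0,6,1],[-0.004,0.003,0.12,0,0,6,1],[-0.004,0.003,0.15,0,0,6,1],[-0.004,0.003,0.167,0,0,6,1],[-0.004,0.003,0.167,0,0,6,1],[-0.004,0.003,0.167,0,0,6,0.2],[-0.004,0.003,0.167,0,0,6,0.2],[-0.004,0.003,0.167,0,0,6,0.2],[-0.004,0.003,0.167,0,0,6,0.2],[-0.004,0.003,0.167,0,0,6,0.2]]
  ],
  "grip_force": 15
}}

```text
clock: 3.8
tcp_pos: [0.6698, -0.1794, 0.0135]
orientation: [0.002, -0.138, 0.99, -0.0]
wrist_force: [-0.4, -0.1, 0.1]
finger_gap: 0.0615
grasp_force: 0.0
```

```bash
python3 - <<'E'
from h import *
s=arm.sense();print(s["finger_gap"],s["grasp_force"])
go([.595,-.255,.08],90)
E
```

```text
0.061453965565061115 0.0
 go [0.0925, -0.0523, -0.0668] [-0.0, 0.2, 15.9] rows 3.0 2.2 yaw0 105.9 tcp [ 0.6698 -0.1794  0.0135] t 3.8
```

Emit:
{"api": "send_rows", "payload": {
  "plan": [
    [[0,0,0.002,0,0,0,0.2],[0,0,0.002,0,0,0,0.2],[0,0,0.002,0,0,0,0.2],[0,0,0.002,0,0,0,0.2],[0,0,0.002,0,0,0,0.2],[0,0,0.002,0,0,0,0.2],[0,0,0.002,0,0,0,0.2],[0,0,0.002,0,0,0,0.2],[0,0,-0.03,0,0,0,0.2],[0,0,-0.06,0,0,0,0.2]]
  ]
}}

```text
clock: 4.63
tcp_pos: [0.6672, -0.1791, 0.0692]
orientation: [-0.003, -0.138, 0.99, 0.001]
wrist_force: [1.6, 0.3, -0.4]
finger_gap: 0.0331
grasp_force: 14.9
```

```bash
python3 - <<'E'
from h import *
s=arm.sense();print(s["finger_gap"],s["grasp_force"])
a=np.radians(-3.3);c=lambda x,y:np.array([.560,-.3255])+[x*np.cos(a)-y*np.sin(a),x*np.sin(a)+y*np.cos(a)]
print(c(.028,.072))
go([*c(.028,.072),.08],90);go([*c(.028,.072),.08],176.7)
E
```

```text
0.0330786523385072 14.945245944836643
[ 0.59209818 -0.25523118]
 go [0.0931, -0.0526, -0.0103] [0.1, -0.3, 15.9] rows 2.6 2.2 yaw0 105.9 tcp [ 0.6672 -0.1791  0.0692] t 4.63
 go [0.0931, -0.0526, -0.0103] [0.3, -0.2, -70.8] rows 2.6 9.9 yaw0 105.9 tcp [ 0.6672 -0.1791  0.0692] t 4.63
```

Emit:
{"api": "send_rows", "payload": {
  "plan": [
    [[0.093,-0.053,-0.03,0,0,-70.8,0.2],[0.093,-0.053,-0.03,0,0,-70.8,0.2],[0.093,-0.053,-0.03,0,0,-70.8,0.2],[0.093,-0.053,-0.03,0,0,-70.8,0.2],[0.093,-0.053,-0.03,0,0,-70.8,0.2],[0.093,-0.053,-0.03,0,0,-70.8,0.2],[0.093,-0.053,-0.03,0,0,-70.8,0.2],[0.093,-0.053,-0.03,0,0,-70.8,0.2],[0.093,-0.053,-0.03,0,0,-70.8,0.2],[0.093,-0.053,-0.03,0,0,-70.8,0.2]]
  ]
}}

```text
clock: 5.47
tcp_pos: [0.5939, -0.2557, 0.1009]
orientation: [-0.0, -0.689, 0.725, 0.0]
wrist_force: [0.5, -0.9, 0.7]
finger_gap: 0.0331
grasp_force: 14.9
```

```bash
python3 - <<'E'
from h import *
import pickle
v=cap("wrist","w3.png");pickle.dump(v,open("w3.pkl","wb"))
go([.592,-.255,.026],176.7)
E
```

```text
go [-0.0006, 0.002, 0.0749] [0.0, 0.0, 0.5] rows 1.8 0.1 yaw0 177.2 tcp [ 0.5939 -0.2557  0.1009] t 5.52
```

View pics/w3.png

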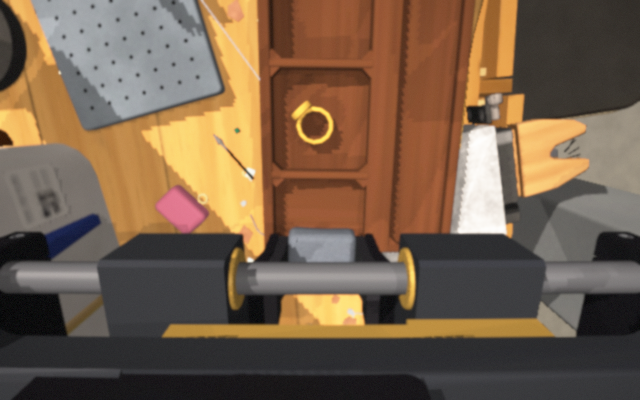

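The pumice is held between the fingers at (320,245) above the pocket. The nest walls are at rows 65 and 175, the tray's back edge is at u≈265, and the ring is at (315,124).

```bash
python3 - <<'E'
from h import *
import pickle
np.set_printoptions(precision=4,suppress=True)
v=pickle.load(open("w3.pkl","rb"))
obs=[((264,175),(69,45)),((270,64),(69,-29)),((383,175),(-14.5,45)),((387,60),(-14.5,-29)),((320,175),(28,45)),((325,64),(28,-29))]
W=np.array([atz(v,u,.024)[:2] for u,_ in obs]);L=np.array([l for _,l in obs])/1000
z=W@[1,1j];l=L@[1,1j];z0=z.mean();l0=l.mean();a=np.angle(np.vdot(l-l0,z-z0));o=z0-np.exp(1j*a)*l0
print("origin",o,"deg",np.degrees(a),"res mm",np.abs(z-o-l*np.exp(1j*a))*1000)
for n,(x,y) in dict(pocket=(28,72),well=(28,-64),groove=(-43,0)).items(): 
    p=o+np.exp(1j*a)*complex(x,y)/1000;print(n,p)
P=proj(v,np.array([[*( (lambda q:(q.real,q.imag))(o+np.exp(1j*a)*complex(x,y)/1000)),.024] for x,y in((69,103),(-69,103),(-62,40),(-24,40))]));print(P)
E
```

```text
origin (0.5596039564142583-0.32660106217521034j) deg -3.9110933702500303 res mm [0.8597 5.3454 0.7465 3.2551 2.1092 0.8343]
pocket (0.592449755864881-0.25667858039395863j)
well (0.5831734057312532-0.39236184881051156j)
groove (0.5167040994884364-0.3236680985300192j)
[[266.579  251.0059]
 [451.1685 253.7459]
 [451.2872 170.0953]
 [397.3756 169.1333]]
```

Emit:
{"api": "send_rows", "payload": {
  "plan": [
    [[0,0.002,0.04,0,0,0,0.2],[0,0.002,0.06,0,0,0,0.2],[0,0.002,0.074,0,0,0,0.2],[0,0.002,0.076,0,0,0,0.2],[0,0.002,0.076,0,0,0,0.2],[0,0.002,0.076,0,0,0,0.65],[0,0.002,0.076,0,0,0,0.65],[0,0.002,0.076,0,0,0,0.65],[0,0.002,0.076,0,0,0,0.65],[0,0.002,0.036,0,0,0,1]]
  ]
}}

```text
clock: 6.35
tcp_pos: [0.5864, -0.2539, 0.0577]
orientation: [-0.004, -0.686, 0.728, 0.007]
wrist_force: [-0.2, 0.0, -1.0]
finger_gap: 0.0568
grasp_force: 0.0
```

```bash
python3 - <<'E'
from h import *
go([.505,-.14,.22],180)
E
```

```text
go [-0.1095, 0.0907, -0.1604] [0.9, 0.3, -3.4] rows 5.1 0.5 yaw0 176.6 tcp [ 0.5864 -0.2539  0.0577] t 6.35
```

```bash
python3 - <<'E'
from h import *
import pickle
np.set_printoptions(precision=4,suppress=True)
top,sc=pickle.load(open("ts.pkl","rb"));w=pickle.load(open("w1.pkl","rb"));v=pickle.load(open("w2.pkl","rb"))
print("head",tri([(top,(358,208)),(sc,(337,202)),(v,(489,15))]))
print("foot",atz(sc,(336,249),0.),atz(v,(434,52),0.01),atz(w,(266,236),.01),[atz(top,(352,216),0)])
for t in("ring_clamp","flux_jar","tweezers"):
    print(t,[(np.round(r["uv"]).tolist(),round(r["score"],2)) for r in arm.landmark_of("scene",t)][:3])
E
```

```text
head [ 0.5087 -0.1371  0.1092]
foot [ 0.5093 -0.1361  0.    ] [ 0.5141 -0.1374  0.01  ] [ 0.527  -0.0994  0.01  ] [array([ 0.4986, -0.1305,  0.    ])]
ring_clamp [([337.0, 246.0], 0.85)]
flux_jar [([306.0, 226.0], 0.74)]
tweezers [([354.0, 211.0], 0.46), ([234.0, 193.0], 0.42), ([452.0, 266.0], 0.17)]
```

Emit:
{"api": "send_rows", "payload": {
  "plan": [
    [[0,0,-0.142,0,0,0,0.65],[0,0,-0.142,0,0,0,0.65],[0,0,-0.142,0,0,0,0.65],[-0.112,0.087,-0.142,1,0,-3.4,0.65],[-0.112,0.087,-0.142,1,0,-3.4,0.65],[-0.112,0.087,-0.142,1,0,-3.4,0.65],[-0.112,0.087,-0.142,1,0,-3.4,0.65],[-0.112,0.087,-0.142,1,0,-3.4,0.65],[-0.112,0.087,-0.142,1,0,-3.4,0.65]]
  ]
}}

```text
clock: 7.25
tcp_pos: [0.5114, -0.1381, 0.2079]
orientation: [-0.007, 0.708, -0.706, 0.007]
wrist_force: [0.5, 0.3, 0.2]
finger_gap: 0.0566
grasp_force: 0.0
```

```bash
python3 - <<'E'
from h import *
go([.509,-.137,.065],180); print(arm.sense()["finger_gap"])
v=cap("wrist","w4.png"); import pickle;pickle.dump(v,open("w4.pkl","wb"))
E
```

```text
go [-0.0012, 0.0052, 0.1428] [-1.1, -0.0, 0.2] rows 3.4 0.2 yaw0 -179.8 tcp [ 0.5114 -0.1381  0.2079] t 7.25
0.056623719240274636
```

View pics/w4.png

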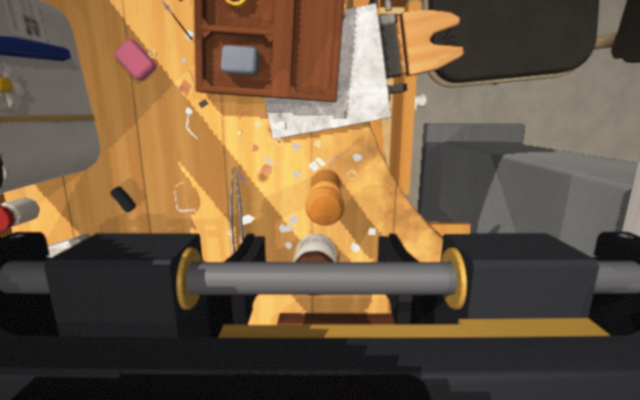

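The pumice lies in its pocket at (239,60). The clamp stands at (324,200), centred between the fingers.

```bash
python3 - <<'E'
from h import *
import pickle
v=pickle.load(open("w4.pkl","rb"));print(atz(v,(324,205),.109),atz(v,(325,180),.02),"pum",atz(v,(239,60),.03))
go([.509,-.137,.065],180)
E
```

```text
[ 0.51054136 -0.13851073  0.109     ] [ 0.51055967 -0.14164854  0.02      ] pum [ 0.59110306 -0.25629058  0.03      ]
 go [-0.0018, 0.0055, 0.1424] [-1.1, -0.0, 0.1] rows 3.4 0.2 yaw0 -179.9 tcp [ 0.5119 -0.1387  0.2075] t 7.3
```

Emit:
{"api": "send_rows", "payload": {
  "plan": [
    [[-0.001,0.004,0.04,-1,0,0,0.65],[-0.001,0.004,0.08,-1,0,0,0.65],[-0.001,0.004,0.12,-1,0,0,0.65],[-0.001,0.004,0.142,-1,0,0,0.6],[-0.001,0.004,0.142,-1,0,0,0.2],[-0.001,0.004,0.142,-1,0,0,0.2],[-0.001,0.004,0.142,-1,0,0,0.2],[-0.001,0.004,0.142,-1,0,0,0.2],[-0.001,0.004,0.142,-1,0,0,0.2],[-0.001,0.004,0.142,-1,0,0,0.2]]
  ],
  "grip_force": 20
}}

```text
clock: 8.13
tcp_pos: [0.5117, -0.138, 0.0669]
orientation: [-0.001, 0.708, -0.706, 0.002]
wrist_force: [-0.5, -1.2, 2.3]
finger_gap: 0.0309
grasp_force: 19.9
```

```bash
python3 - <<'E'
from h import *
print(arm.sense()["finger_gap"],arm.sense()["grasp_force"])
go([.583,-.391,.16],180)
E
```

```text
0.030914866546487795 19.929668778286214
 go [0.2532, -0.0712, -0.0925] [-0.3, -0.0, 0.1] rows 6.7 0.0 yaw0 -179.9 tcp [ 0.5117 -0.138   0.0669] t 8.13
```

Emit:
{"api": "send_rows", "payload": {
  "plan": [
    [[0,0,-0.03,0,0,0,0.2],[0,0,-0.06,0,0,0,0.2],[0.254,-0.072,-0.06,0,0,0,0.2],[0.254,-0.072,-0.06,0,0,0,0.2],[0.254,-0.072,-0.06,0,0,0,0.2],[0.254,-0.072,-0.06,0,0,0,0.2],[0.254,-0.072,-0.06,0,0,0,0.2],[0.254,-0.072,-0.06,0,0,0,0.2],[0.254,-0.072,-0.06,0,0,0,0.2],[0.254,-0.072,-0.06,0,0,0,0.2]]
  ]
}}

```text
clock: 8.97
tcp_pos: [0.5824, -0.3953, 0.1244]
orientation: [-0.0, -0.706, 0.708, -0.0]
wrist_force: [0.0, 0.1, -1.5]
finger_gap: 0.0309
grasp_force: 19.9
```

```bash
python3 - <<'E'
from h import *
print(arm.sense()["finger_gap"],arm.sense()["grasp_force"])
go([.583,-.392,.073],180)
E
```

```text
0.030908451580491283 19.923909940416706
 go [-0.0034, -0.0005, 0.0514] [-0.0, -0.1, -0.1] rows 1.2 0.0 yaw0 179.9 tcp [ 0.5824 -0.3953  0.1244] t 8.97
```

Emit:
{"api": "send_rows", "payload": {
  "plan": [
    [[-0.003,0,0.02,0,0,0,0.2],[-0.003,0,0.035,0,0,0,0.2],[-0.003,0,0.045,0,0,0,0.2],[-0.003,0,0.051,0,0,0,0.2],[-0.003,0,0.051,0,0,0,0.2],[-0.003,0,0.051,0,0,0,0.2]]
  ]
}}

```text
clock: 9.47
tcp_pos: [0.583, -0.3884, 0.0749]
orientation: [0.0, 0.708, -0.706, 0.001]
wrist_force: [0.2, 1.2, -1.4]
finger_gap: 0.0309
grasp_force: 20.0
```

Emit:
{"api": "send_rows", "payload": {
  "plan": [
    [[0,0,0,0,0,0,0.7],[0,0,0,0,0,0,0.7],[0,0,0,0,0,0,0.7],[0,0,0,0,0,0,0.7],[0,0,0,0,0,0,0.7],[0,0,-0.04,0,0,0,0.7],[0,0,-0.08,0,0,0,0.7],[0,0,-0.12,0,0,0,0.7]]
  ]
}}

```text
clock: 10.13
tcp_pos: [0.582, -0.3886, 0.195]
orientation: [0.001, 0.708, -0.706, -0.001]
wrist_force: [0.8, -1.2, 0.3]
finger_gap: 0.0603
grasp_force: 0.0
```

```bash
python3 - <<'E'
from h import *
go([.522,0.02,.2],90)
E
```

```text
go [-0.4087, 0.0592, -0.0049] [0.1, 0.1, -89.9] rows 9.9 12.6 yaw0 -179.9 tcp [ 0.582  -0.3886  0.195 ] t 10.13
```

Emit:
{"api": "send_rows", "payload": {
  "plan": [
    [[-0.3,-0.018,-0.06,0,0,0,1],[-0.3,-0.018,-0.06,0,0,0,1],[-0.3,-0.018,-0.06,0,0,0,1],[-0.3,-0.018,-0.06,0,0,0,1],[-0.3,-0.018,-0.06,0,0,0,1],[-0.3,-0.018,-0.06,0,0,0,1],[-0.3,-0.018,-0.06,0,0,0,1],[-0.3,-0.018,-0.06,0,0,0,1]]
  ]
}}

```text
clock: 10.8
tcp_pos: [0.6006, -0.0843, 0.2559]
orientation: [-0.001, 0.709, -0.705, 0.001]
wrist_force: [0.4, -0.0, 0.3]
finger_gap: 0.0866
grasp_force: 0.0
```

Emit:
{"api": "send_rows", "payload": {
  "plan": [
    [[-0.3,0,0,0,0,0,1],[-0.3,0,0,0,0,0,1],[-0.3,0,0,0,0,0,1],[-0.3,0,0,0,0,0,1],[-0.3,0,0,0,0,0,1],[-0.3,0,0,0,0,0,1],[-0.3,0,0,0,0,0,1],[-0.3,0,0,0,0,0,1],[-0.3,0,0,0,0,0,1]]
  ]
}}

```text
clock: 11.55
tcp_pos: [0.5991, 0.2142, 0.2532]
orientation: [0.0, 0.709, -0.705, 0.0]
wrist_force: [-0.4, -0.4, -1.1]
finger_gap: 0.0867
grasp_force: 0.0
```

```bash
python3 - <<'E'
from h import *
go([.6,.22,.25],180)
v=cap("wrist","w5.png"); import pickle;pickle.dump(v,open("w5.pkl","wb"))
E
```

```text
go [-0.0058, -0.0009, 0.0032] [0.0, -0.0, 0.3] rows 0.2 0.0 yaw0 -179.7 tcp [0.5991 0.2142 0.2532] t 11.55
```

View pics/w5.png

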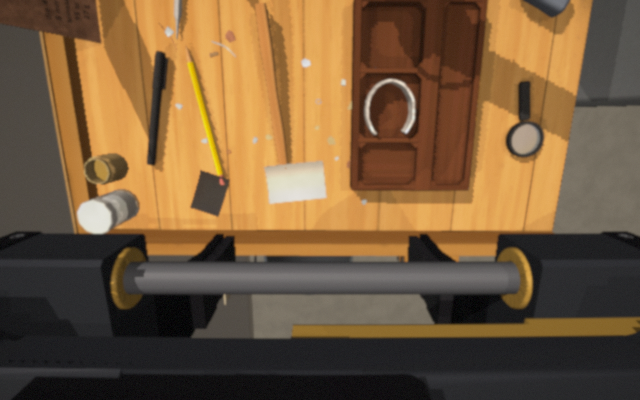

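```bash
python3 - <<'E'
import cv2
cv2.imwrite("pics/c5.png",cv2.resize(cv2.imread("pics/w5.png")[0:200,235:495],None,fx=3,fy=3,interpolation=cv2.INTER_CUBIC))
E
```

```text
(no output)
```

View pics/c5.png

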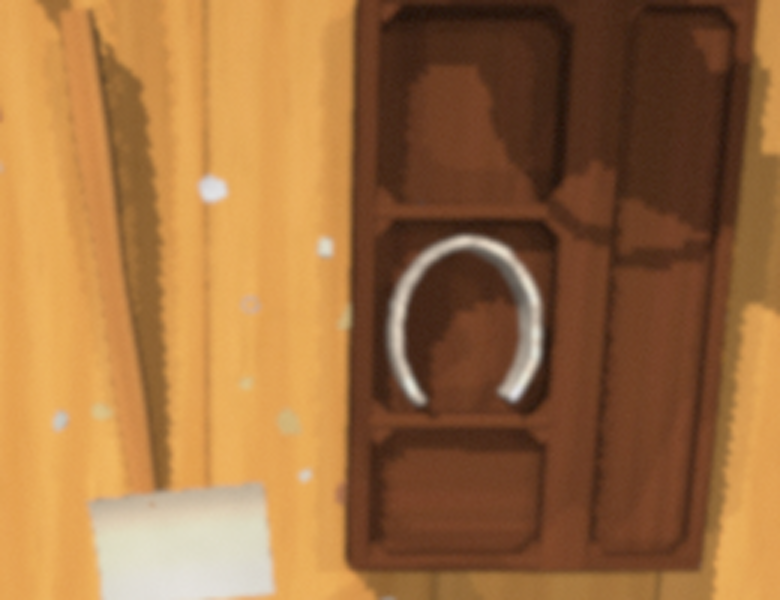

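The crop shows the brush from crop (80,10) down to the white card at (145,490); its wide back is at the top (world −y) end. The cuff lies in its nest and the cuff tray's walls are clear.

```bash
python3 - <<'E'
from h import *
import pickle
np.set_printoptions(precision=4,suppress=True)
v=pickle.load(open("w5.pkl","rb"));top,sc=pickle.load(open("ts.pkl","rb"))
U=lambda x,y:(235+x/3,y/3)
obs=[(U(348,570),(69,103)),(U(700,570),(-69,103)),(U(455,423),(28,45)),(U(470,212),(28,-29)),(U(580,330),(-14.5,8))]
W=np.array([atz(v,u,.024)[:2] for u,_ in obs]);L=np.array([l for _,l in obs])/1000
z=W@[1,1j];l=L@[1,1j];z0=z.mean();l0=l.mean();a=np.angle(np.vdot(l-l0,z-z0));o=z0-np.exp(1j*a)*l0
print("cuff tray",o,np.degrees(a),np.abs(z-o-l*np.exp(1j*a))*1000)
for n,(x,y) in dict(well=(28,-64),groove=(-43,0)).items(): print(n,o+np.exp(1j*a)*complex(x,y)/1000)
h=atz(v,U(79,10),.022);m=atz(v,U(105,250),.02);t=atz(v,U(145,488),.004);print("brush head",h,"mid",m,"tail",t,np.linalg.norm(h-t),"axis deg",np.degrees(np.arctan2(*(t-h)[[1,0]])))
for p in(h,m,t):print(proj(top,p),proj(sc,p))
print("tail wide",atz(v,U(150,488),.004)-atz(v,U(137,488),.004),"head w",atz(v,U(95,14),.022)-atz(v,U(63,14),.022))
for t in("flux_jar","tweezers","brush"):
    for f in(arm.landmark_of,arm.find_in): print(t,[(np.round(r["uv"]).tolist(),round(r["score"],2)) for r in f("wrist",t)][:3])
E
```

```text
cuff tray (0.49580745768934165+0.12820847517661915j) 0.13579140699827946 [1.5827 1.8478 1.4663 0.4234 3.2753]
well (0.5239590593677819+0.06427501505644077j)
groove (0.45280757845336356+0.1281065649646575j)
brush head [0.6613 0.0337 0.022 ] mid [0.6549 0.1124 0.02  ] tail [0.6439 0.2014 0.004 ] 0.16952507482254953 axis deg 95.9423067206739
[[279.7335 140.0786]] [[320.8993 165.9759]]
[[244.3409 142.3609]] [[292.4191 154.9685]]
[[206.2298 147.9903]] [[262.1649 149.2003]]
tail wide [-0.0052 -0.      0.    ] head w [-0.011 -0.     0.   ]
flux_jar [([274.0, 89.0], 0.27)]
flux_jar []
tweezers [([410.0, 96.0], 0.64)]
tweezers []
brush [([275.0, 91.0], 0.83)]
brush [([270.0, 77.0], 0.93)]
```

Emit:
{"api": "send_rows", "payload": {
  "plan": [
    [[0.118,-0.056,0.16,0,0,-5.6,0.5],[0.118,-0.056,0.16,0,0,-5.6,0.5],[0.118,-0.056,0.16,0,0,-5.6,0.5],[0.118,-0.056,0.16,0,0,-5.6,0.5],[0.118,-0.056,0.16,0,0,-5.6,0.5],[0.118,-0.056,0.16,0,0,-5.6,0.5],[0.118,-0.056,0.16,0,0,-5.6,0.5]]
  ]
}}

```text
clock: 12.48
tcp_pos: [0.6547, 0.0907, 0.0915]
orientation: [0.002, 0.74, -0.672, -0.001]
wrist_force: [-0.1, -0.4, 0.3]
finger_gap: 0.0489
grasp_force: 0.0
```

```bash
python3 - <<'E'
from h import *
go([.655,.096,.011],185.9);print(arm.sense()["finger_gap"],arm.sense()["joints"])
v=cap("wrist","w6.png"); import pickle;pickle.dump(v,open("w6.pkl","wb"))
E
```

```text
go [-0.0054, -0.0012, 0.0804] [0.3, -0.1, -0.4] rows 1.9 0.1 yaw0 -174.5 tcp [0.6547 0.0907 0.0915] t 12.48
0.048888276623907254 [ 3.82067407e-01  5.55497401e-01 -5.76635380e-02  6.09033117e-04
 -9.62904468e-01 -2.86389355e-01]
```

View pics/w6.png

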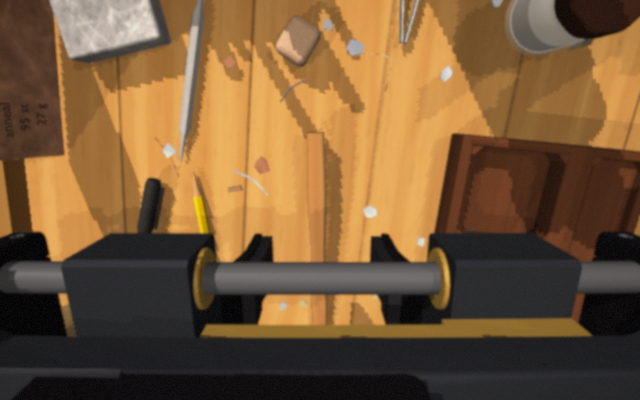

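The brush is centred between the fingers with its head end at (315,133). The agate is well clear at (298,40).

```bash
python3 - <<'E'
from h import *
import pickle
v=pickle.load(open("w6.pkl","rb"));a=atz(v,(315,134),.022);b=atz(v,(317,225),.022);print(a,b,np.degrees(np.arctan2(*(b-a)[[1,0]])))
E
```

```text
[0.66320396 0.0344336  0.022     ] [0.65602655 0.09720769 0.022     ] 96.52270932984196
```

Emit:
{"api": "send_rows", "payload": {
  "plan": [
    [[-0.005,-0.001,0.04,0,0,-0.5,0.5],[-0.005,-0.001,0.065,0,0,-0.5,0.5],[-0.005,-0.001,0.081,0,0,-0.5,0.5],[-0.005,-0.001,0.081,0,0,-0.5,0],[-0.005,-0.001,0.081,0,0,-0.5,0],[-0.005,-0.001,0.081,0,0,-0.5,0],[-0.005,-0.001,0.081,0,0,-0.5,0],[-0.005,-0.001,0.081,0,0,-0.5,0],[-0.005,-0.001,0.081,0,0,-0.5,0],[-0.005,-0.001,0.081,0,0,-0.5,0]]
  ],
  "grip_force": 25
}}

```text
clock: 13.37
tcp_pos: [0.6569, 0.0988, 0.0144]
orientation: [-0.001, 0.744, -0.668, 0.001]
wrist_force: [-0.9, 0.6, 4.5]
finger_gap: 0.0115
grasp_force: 25.0
```

Emit:
{"api": "send_rows", "payload": {
  "plan": [
    [[0,0,0,0,0,0,0],[0,0,0,0,0,0,0],[0,0,-0.03,0,0,0,0],[0,0,-0.07,0,0,0,0],[0,0,-0.1,0,0,0,0],[0,0,-0.14,0,0,0,0],[0,0,-0.18,0,0,0,0]]
  ]
}}

```text
clock: 13.95
tcp_pos: [0.6552, 0.0982, 0.1936]
orientation: [0.001, 0.744, -0.668, -0.001]
wrist_force: [1.2, -0.5, -0.7]
finger_gap: 0.0113
grasp_force: 25.0
```

```bash
python3 - <<'E'
from h import *
print(arm.sense()["finger_gap"],arm.sense()["grasp_force"])
go([.519,-.301,.2],176.5)
E
```

```text
0.011339641317426805 24.994634985923767
 go [0.3822, 0.1785, -0.0056] [0.1, -0.1, 9.7] rows 10.1 1.4 yaw0 -173.8 tcp [0.6552 0.0982 0.1936] t 13.95
```

Emit:
{"api": "send_rows", "payload": {
  "plan": [
    [[0.382,0.179,0,0,0,70,0],[0.382,0.179,0,0,0,70,0],[0.382,0.179,0,0,0,70,0],[0.382,0.179,0,0,0,70,0],[0.382,0.179,0,0,0,70,0],[0.382,0.179,0,0,0,70,0],[0.382,0.179,0,0,0,70,0],[0.382,0.179,0,0,0,70,0],[0.382,0.179,0,0,0,70,0],[0.382,0.179,0,0,0,70,0]]
  ]
}}

```text
clock: 14.78
tcp_pos: [0.5198, -0.2973, 0.1929]
orientation: [-0.0, -0.224, 0.975, -0.0]
wrist_force: [1.5, -0.2, 0.7]
finger_gap: 0.0118
grasp_force: 25.0
```

Emit:
{"api": "send_rows", "payload": {
  "plan": [
    [[0,0,0,0,0,70,0],[0,0,0,0,0,70,0],[0,0,0,0,0,70,0],[0,0,0,0,0,70,0],[0,0,0,0,0,70,0],[0,0,0,0,0,70,0],[0,0,0,0,0,70,0],[0,0,0,0,0,70,0],[0,0,0,0,0,70,0],[0,0,0,0,0,70,0]]
  ]
}}

```text
clock: 15.62
tcp_pos: [0.5208, -0.2955, 0.1927]
orientation: [-0.0, 0.376, 0.927, -0.0]
wrist_force: [-0.6, -0.8, -1.5]
finger_gap: 0.0116
grasp_force: 25.0
```

```bash
python3 - <<'E'
from h import *
s=arm.sense();print(s["finger_gap"],s["grasp_force"],s["joints"])
go([.5185,-.300,.11],-3.5)
E
```

```text
0.011611022165795449 24.990395307540894 [-2.45924972e-01  3.62840360e-01 -1.03471292e-01  2.18353106e-04
 -1.10523543e+00 -2.09532233e+00]
 go [-0.0015, -0.0047, 0.0827] [-0.0, -0.0, 49.4] rows 2.0 6.9 yaw0 45.9 tcp [ 0.5208 -0.2955  0.1927] t 15.62
```

Emit:
{"api": "send_rows", "payload": {
  "plan": [
    [[-0.0015,-0.005,0,0,0,49.4,0],[-0.0015,-0.005,0,0,0,49.4,0],[-0.0015,-0.005,0,0,0,49.4,0],[-0.0015,-0.005,0,0,0,49.4,0],[-0.0015,-0.005,0,0,0,49.4,0],[-0.0015,-0.005,0,0,0,49.4,0],[-0.0015,-0.005,0,0,0,49.4,0],[-0.0015,-0.005,0.04,0,0,49.4,0],[-0.0015,-0.005,0.08,0,0,49.4,0],[-0.0015,-0.005,0.11,0,0,49.4,0]]
  ]
}}

```text
clock: 16.45
tcp_pos: [0.5173, -0.2998, 0.0805]
orientation: [-0.001, 0.727, 0.687, -0.0]
wrist_force: [-0.2, -0.4, -1.3]
finger_gap: 0.0115
grasp_force: 25.0
```

```bash
python3 - <<'E'
from h import *
go([.5185,-.300,.033],-3.5)
v=cap("wrist","w7.png"); import pickle;pickle.dump(v,open("w7.pkl","wb"))
go([.5185,-.300,.033],-3.5)
E
```

```text
go [-0.0002, 0.0013, 0.0475] [-0.1, -0.1, 0.2] rows 1.1 0.0 yaw0 -3.3 tcp [ 0.5173 -0.2998  0.0805] t 16.45
 go [-0.0018, 0.0057, 0.0411] [-0.8, -0.3, 0.2] rows 1.0 0.1 yaw0 -3.3 tcp [ 0.5134 -0.2982  0.0742] t 16.5
```

View pics/w7.png

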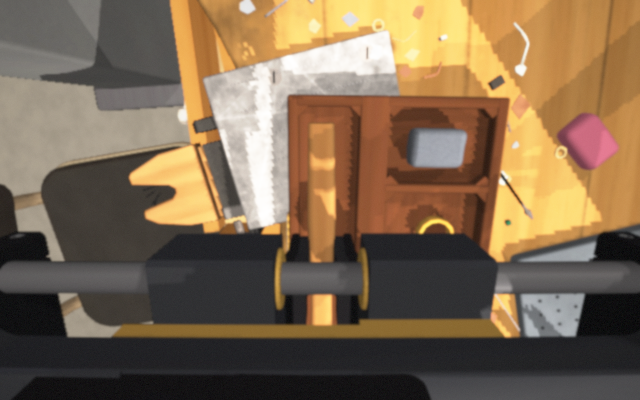

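The brush hangs over the groove with its head end at (322,124). The groove runs between u 303 and 357 with its end near row 106, and the pumice is flat in its pocket at (437,148).

```bash
python3 - <<'E'
from h import *
import pickle
np.set_printoptions(precision=4,suppress=True)
v=pickle.load(open("w7.pkl","rb"))
obs=[((289,97),(-69,103)),((508,99),(69,103)),((437,187),(28,45)),((373,187),(-14.5,45))]
W=np.array([atz(v,u,.024)[:2] for u,_ in obs]);L=np.array([l for _,l in obs])/1000
z=W@[1,1j];l=L@[1,1j];z0=z.mean();l0=l.mean();a=np.angle(np.vdot(l-l0,z-z0));o=z0-np.exp(1j*a)*l0
print("tray",o,np.degrees(a),np.abs(z-o-l*np.exp(1j*a))*1000)
T=lambda p:np.exp(-1j*a)*(complex(p[0],p[1])-o)
for zz in(.084,.088):
  h=atz(v,(322,124),zz);m=atz(v,(322,222),zz);print("head in tray",T(h),"mid",T(m))
print("tcp in tray",T(v["e"]*0+[.5173,-.2998,0]), "groove edges at row170",T(atz(v,(303,170),.024)),T(atz(v,(357,170),.024)))
go([.5185,-.300,.033],-3.5)
E
```

```text
tray (0.5626672362777883-0.32715214661872805j) -3.3569864834735403 [2.0075 2.5967 1.3067 1.3176]
head in tray (-0.04714535768423504+0.08773049458351571j) mid (-0.04703763163111307+0.041488447049533354j)
head in tray (-0.04714891923612202+0.08784575395877853j) mid (-0.047043904923073296+0.04276773694231641j)
tcp in tray (-0.04689104756077297+0.024648645212067756j) groove edges at row170 (-0.0591997491364829+0.05720079003959849j) (-0.0245995969346993+0.05727274417187717j)
 go [-0.0018, 0.0057, 0.0411] [-0.8, -0.3, 0.2] rows 1.0 0.1 yaw0 -3.3 tcp [ 0.5134 -0.2982  0.0742] t 16.5
```

Emit:
{"api": "send_rows", "payload": {
  "plan": [
    [[0,0.002,0,0,0,0,0],[0,0.002,0,0,0,0,0],[0,0.002,0,0,0,0,0]]
  ]
}}

```text
clock: 16.75
tcp_pos: [0.5227, -0.3012, 0.0856]
orientation: [0.002, 0.726, 0.687, 0.001]
wrist_force: [-0.1, 0.1, -0.9]
finger_gap: 0.0116
grasp_force: 25.0
```

```bash
python3 - <<'E'
from h import *
go([.5205,-.300,.033],-3.5)
E
```

```text
go [0.0012, -0.0025, 0.0526] [0.3, 0.1, 0.4] rows 1.3 0.1 yaw0 -3.1 tcp [ 0.5227 -0.3012  0.0856] t 16.75
```

Emit:
{"api": "send_rows", "payload": {
  "plan": [
    [[0,-0.001,0.015,0,0,0,0],[0,-0.001,0.027,0,0,0,0],[0,-0.001,0.038,0,0,0,0],[0,-0.001,0.045,0,0,0,0],[0,-0.001,0.05,0,0,0,0],[0,-0.001,0.05,0,0,0,0],[0,-0.001,0.05,0,0,0,0],[0,-0.001,0.05,0,0,0,0]]
  ]
}}

```text
clock: 17.42
tcp_pos: [0.5204, -0.3006, 0.0338]
orientation: [0.001, 0.726, 0.687, 0.0]
wrist_force: [0.9, -0.8, -0.5]
finger_gap: 0.0119
grasp_force: 25.0
```

```bash
python3 - <<'E'
from h import *
print(arm.sense()["wrist_force"]);go([.5205,-.300,.032],-3.5)
E
```

```text
[ 0.85515993 -0.80840276 -0.51961643]
 go [0.0006, 0.0001, 0.0018] [0.1, 0.1, 0.3] rows 0.0 0.0 yaw0 -3.2 tcp [ 0.5204 -0.3006  0.0338] t 17.42
```

Emit:
{"api": "send_rows", "payload": {
  "plan": [
    [[0,0,0.002,0,0,0,0],[0,0,0.002,0,0,0,0],[0,0,0.002,0,0,0,0.4],[0,0,0.002,0,0,0,0.4],[0,0,0.002,0,0,0,0.4],[0,0,0.002,0,0,0,0.4],[0,0,-0.02,0,0,0,0.4],[0,0,-0.06,0,0,0,0.5],[0,0,-0.1,0,0,0,0.5],[0,0,-0.14,0,0,0,0.5]]
  ]
}}

```text
clock: 18.25
tcp_pos: [0.5192, -0.3002, 0.1745]
orientation: [-0.0, 0.726, 0.687, -0.001]
wrist_force: [1.2, -0.7, 0.4]
finger_gap: 0.0421
grasp_force: 0.0
```

```bash
python3 - <<'E'
from h import *
go([.609,-.0,.2],88)
v=cap("wrist","w8.png"); import pickle;pickle.dump(v,open("w8.pkl","wb"))
E
```

```text
go [0.3047, 0.0729, -0.0257] [-0.0, 0.1, 88.8] rows 7.5 12.4 yaw0 -3.2 tcp [ 0.5192 -0.3002  0.1745] t 18.25
```

View pics/w8.png

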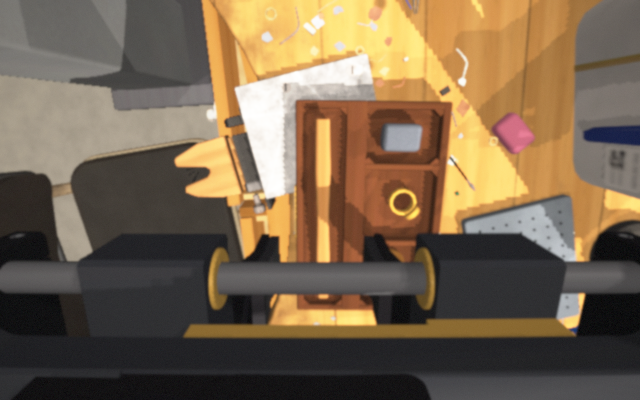

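The brush lies in its groove, with its head end at (323,120), and the pumice and ring are in place. Next come the tweezers: I swing back and measure on the way.

Emit:
{"api": "send_rows", "payload": {
  "plan": [
    [[0.216,0.078,-0.02,0,0,-70,0.5],[0.216,0.078,-0.02,0,0,-70,0.5],[0.216,0.078,-0.02,0,0,-70,0.5],[0.216,0.078,-0.02,0,0,-70,0.5],[0.216,0.078,-0.02,0,0,-70,0.5],[0.216,0.078,-0.02,0,0,-70,0.5],[0.216,0.078,-0.02,0,0,-70,0.5],[0.216,0.078,-0.02,0,0,-70,0.5],[0.216,0.078,-0.02,0,0,-70,0.5],[0.216,0.078,-0.02,0,0,-70,0.5]]
  ]
}}

```text
clock: 19.13
tcp_pos: [0.6096, -0.0886, 0.1926]
orientation: [-0.0, 0.198, 0.98, -0.0]
wrist_force: [-0.6, 0.1, -0.8]
finger_gap: 0.0437
grasp_force: 0.0
```

Emit:
{"api": "send_rows", "payload": {
  "plan": [
    [[0,0,0,0,0,-70,0.5],[0,0,0,0,0,-70,0.5],[0,0,0,0,0,-70,0.5],[0,0,0,0,0,-70,0.5],[0,0,0,0,0,-70,0.5],[0,0,0,0,0,-70,0.5],[0,0,0,0,0,-70,0.5],[0,0,0,0,0,-70,0.5],[0,0,0,0,0,-70,0.5],[0,0,0,0,0,-70,0.5]]
  ]
}}

```text
clock: 19.97
tcp_pos: [0.6095, -0.089, 0.1927]
orientation: [-0.0, -0.4, 0.917, -0.0]
wrist_force: [0.5, -0.3, -0.4]
finger_gap: 0.0436
grasp_force: 0.0
```

Emit:
{"api": "send_rows", "payload": {
  "plan": [
    [[-0.04,0,0,0,0,-41,0.5],[-0.04,0,0,0,0,-41,0.5],[-0.04,0,0,0,0,-41,0.5],[-0.04,0,0,0,0,-41,0.5],[-0.04,0,0,0,0,-41,0.5],[-0.04,0,0,0,0,-41,0.5],[-0.04,0,0,0,0,-41,0.5],[-0.04,0,0,0,0,-41,0.5]]
  ]
}}

```text
clock: 20.63
tcp_pos: [0.6369, -0.0598, 0.1927]
orientation: [-0.0, -0.693, 0.721, -0.0]
wrist_force: [0.2, 0.6, 0.0]
finger_gap: 0.0436
grasp_force: 0.0
```

```bash
python3 - <<'E'
from h import *
import pickle
np.set_printoptions(precision=4,suppress=True)
top,sc=pickle.load(open("ts.pkl","rb"));w=pickle.load(open("w2.pkl","rb"));w4=pickle.load(open("w4.pkl","rb"))
print(tri([(w,(380,145)),(top,(362.5,167))]),tri([(w,(488,192)),(top,(307.5,165))]),atz(w4,(236,168),.005),atz(w4,(236,225),.005))
go([.609,-.118,.003],178.5)
v=cap("wrist","w9.png"); pickle.dump(v,open("w9.pkl","wb"))
E
```

```text
[ 0.6068 -0.1505  0.0166] [ 0.6101 -0.0285  0.0046] [ 0.6063 -0.1513  0.005 ] [ 0.6101 -0.0869  0.005 ]
 go [0.0592, 0.0254, 0.1898] [0.0, -0.0, -0.8] rows 4.8 0.1 yaw0 177.7 tcp [ 0.6369 -0.0598  0.1927] t 20.63
```

View pics/w9.png

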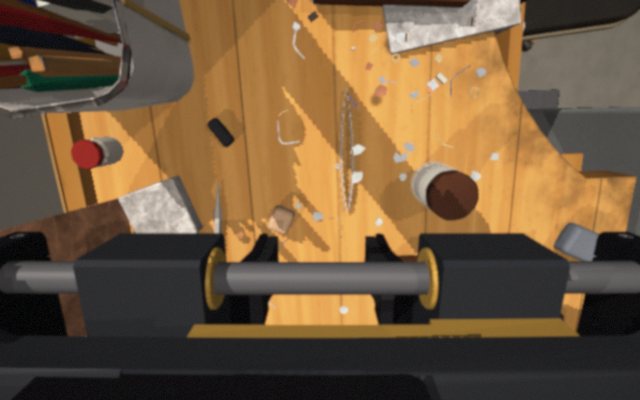

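The tweezers run from (348,93) to (349,213), the jar cap is at (452,194), and the agate is clear at (281,219).

```bash
python3 - <<'E'
from h import *
import pickle
np.set_printoptions(precision=4,suppress=True)
top,sc=pickle.load(open("ts.pkl","rb"));v=pickle.load(open("w9.pkl","rb"))
a=atz(v,(348,93),.005);b=atz(v,(349,213),.005);print(a,b,np.degrees(np.arctan2(*(b-a)[[1,0]])),atz(v,(346,150),.005))
print("jar",tri([(v,(452,194)),(top,(317.5,204.5)),(sc,(306,201))]),atz(v,(452,194),.065), [r for r in arm.landmark_of("wrist","flux_jar")][:1],[r for r in arm.landmark_of("wrist","tweezers")][:1])
print(proj(v,np.array([[.52,-.055,.0]])))
E
```

```text
[ 0.6067 -0.1481  0.005 ] [ 0.6082 -0.0268  0.005 ] 89.25478291681901 [ 0.6099 -0.0931  0.005 ]
jar [ 0.5196 -0.0556  0.0604] [ 0.523  -0.0578  0.065 ] [{'uv': [432.0, 180.5], 'score': 0.92}] [{'uv': [346.6, 151.3], 'score': 0.9}]
[[431.9814 182.5917]]
```

Emit:
{"api": "send_rows", "payload": {
  "plan": [
    [[0.059,0.026,0.04,0,0,-1,0.5],[0.059,0.026,0.08,0,0,-1,0.5],[0.059,0.026,0.12,0,0,-1,0.5],[0.059,0.026,0.15,0,0,-1,0.5],[0.059,0.026,0.17,0,0,-1,0.5],[0.059,0.026,0.182,0,0,-1,0.5],[0.059,0.026,0.188,0,0,-1,0.5],[0.059,0.026,0.189,0,0,-1,0.5],[0.059,0.026,0.189,0,0,-1,0],[0.059,0.026,0.189,0,0,-1,0]]
  ],
  "grip_force": 20
}}

```text
clock: 21.62
tcp_pos: [0.6107, -0.1177, 0.0062]
orientation: [0.001, -0.7, 0.714, -0.002]
wrist_force: [-0.5, 0.1, 0.2]
finger_gap: 0.0368
grasp_force: 0.0
```

Emit:
{"api": "send_rows", "payload": {
  "plan": [
    [[0,0,0,0,0,0,0],[0,0,0,0,0,0,0],[0,0,0,0,0,0,0],[0,0,0,0,0,0,0],[0,0,0,0,0,0,0],[0,0,0,0,0,0,0],[0,0,0,0,0,0,0]]
  ]
}}

```text
clock: 22.2
tcp_pos: [0.6091, -0.1179, 0.0046]
orientation: [0.0, -0.7, 0.714, -0.0]
wrist_force: [-1.3, 0.7, 4.5]
finger_gap: 0.0104
grasp_force: 20.0
```

Emit:
{"api": "send_rows", "payload": {
  "plan": [
    [[0,0,-0.03,0,0,0,0],[0,0,-0.06,0,0,0,0],[0,0,-0.1,0,0,0,0],[0,0,-0.12,0,0,0,0]]
  ]
}}

```text
clock: 22.53
tcp_pos: [0.6107, -0.1182, 0.1282]
orientation: [0.002, -0.7, 0.714, -0.003]
wrist_force: [1.7, -0.2, 1.0]
finger_gap: 0.0106
grasp_force: 20.0
```

```bash
python3 - <<'E'
from h import *
print(arm.sense()["finger_gap"],arm.sense()["grasp_force"])
go([.453,.112,.12],180.5)
v=cap("wrist");h=atz(v,(0,0),0)
print([r for r in arm.landmark_of("wrist","tweezers")][:2], proj(v,np.array([.6085,-.088,.12])))
E
```

```text
0.010619388642209824 19.999001920223236
 go [-0.227, 0.1623, 0.007] [-0.3, -0.1, -1.6] rows 6.7 0.2 yaw0 178.9 tcp [ 0.6107 -0.1182  0.1282] t 22.53
[{'uv': [323.8, 295.9], 'score': 0.89}] [[325.28837708 300.41604412]]
```

Emit:
{"api": "send_rows", "payload": {
  "plan": [
    [[-0.215,0.162,0,0,0,-1.8,0],[-0.215,0.162,0,0,0,-1.8,0],[-0.215,0.162,0,0,0,-1.8,0],[-0.215,0.162,0,0,0,-1.8,0],[-0.215,0.162,0,0,0,-1.8,0],[-0.215,0.162,0,0,0,-1.8,0],[-0.215,0.162,0,0,0,-1.8,0],[-0.215,0.162,0.03,0,0,-1.8,0],[-0.215,0.162,0.05,0,0,-1.8,0],[-0.215,0.162,0.05,0,0,-1.8,0]]
  ]
}}

```text
clock: 23.47
tcp_pos: [0.4475, 0.0992, 0.0699]
orientation: [0.005, 0.711, -0.703, -0.002]
wrist_force: [-0.3, 0.0, 0.7]
finger_gap: 0.0102
grasp_force: 20.0
```

Emit:
{"api": "send_rows", "payload": {
  "plan": [
    [[0,0,0,0,0,0,0],[0,0,0,0,0,0,0],[0,0,0,0,0,0,0]]
  ]
}}

```text
clock: 23.72
tcp_pos: [0.4522, 0.1006, 0.0748]
orientation: [-0.001, 0.711, -0.703, 0.0]
wrist_force: [0.9, -0.7, -0.0]
finger_gap: 0.0108
grasp_force: 20.0
```

```bash
python3 - <<'E'
from h import *
import pickle
go([.4525,.1,.027],180.8)
v=cap("wrist");pickle.dump(v,open("w10.pkl","wb"));cv2.imwrite("pics/w10.png",v["img"][:,:,::-1])
print(proj(v,np.array([[.4525+.019,.1-.05,.024],[.4525-.019,.1-.05,.024],[.427,.024,.024]])), proj(v,np.array([[.4525,.075,.08]])))
g=v["img"].astype(int).sum(2)
for r in(120,160,190,210): print(r,g[r,250:420:4].tolist())
E
```

```text
go [0.0006, -0.0002, 0.0478] [-0.1, 0.0, -0.2] rows 1.1 0.0 yaw0 -179.4 tcp [0.4522 0.1006 0.0748] t 23.72
[[289.70404876 145.63432847]
 [351.69376307 146.27442275]
 [363.99193649 102.34938142]] [[319.7964634  209.94695043]]
120 [179, 189, 199, 205, 207, 202, 197, 184, 187, 173, 191, 156, 175, 187, 183, 185, 185, 180, 180, 196, 199, 197, 189, 185, 196, 283, 271, 261, 274, 359, 455, 530, 539, 539, 549, 543, 552, 582, 581, 568, 575, 570, 542]
160 [192, 160, 167, 206, 208, 209, 207, 195, 182, 178, 137, 161, 158, 177, 188, 181, 186, 187, 190, 200, 200, 194, 187, 203, 192, 163, 193, 196, 324, 353, 365, 369, 396, 529, 545, 549, 582, 576, 577, 582, 580, 567, 560]
190 [187, 147, 154, 204, 198, 206, 202, 186, 184, 194, 135, 165, 178, 194, 184, 192, 185, 272, 270, 205, 191, 194, 195, 203, 177, 164, 196, 194, 357, 362, 374, 378, 384, 376, 379, 403, 435, 417, 420, 437, 514, 515, 524]
210 [182, 180, 260, 281, 287, 292, 291, 250, 243, 249, 135, 166, 199, 227, 223, 190, 187, 552, 210, 380, 197, 195, 194, 203, 182, 175, 194, 198, 364, 370, 378, 388, 384, 379, 379, 424, 423, 427, 417, 405, 408, 403, 358]
```

The groove edges read at u 290 and 350, exactly as predicted, and the tweezers sit centred at 322. Lower, release and go to the jar.

Emit:
{"api": "send_rows", "payload": {
  "plan": [
    [[0,0,0.015,0,0,0,0],[0,0,0.028,0,0,0,0],[0,0,0.038,0,0,0,0],[0,0,0.045,0,0,0,0],[0,0,0.048,0,0,0,0],[0,0,0.048,0,0,0,0],[0,0,0.048,0,0,0,0.4],[0,0,0.048,0,0,0,0.4],[0,0,0.048,0,0,0,0.4],[0,0,0.048,0,0,0,0.4]]
  ]
}}

```text
clock: 24.6
tcp_pos: [0.4516, 0.1006, 0.0264]
orientation: [-0.0, 0.711, -0.703, 0.0]
wrist_force: [0.2, 0.1, -0.0]
finger_gap: 0.0293
grasp_force: 0.0
```

Emit:
{"api": "send_rows", "payload": {
  "plan": [
    [[0,0,0,0,0,0,0.4],[0,0,-0.03,0,0,0,0.4],[0,0,-0.07,0,0,0,1],[0,0,-0.11,0,0,0,1],[0,0,-0.14,0,0,0,1],[0,0,-0.14,0,0,0,1],[0,0,-0.14,0,0,0,1]]
  ]
}}

```text
clock: 25.18
tcp_pos: [0.4521, 0.1011, 0.1679]
orientation: [-0.002, 0.711, -0.703, 0.001]
wrist_force: [-0.4, -0.5, -0.6]
finger_gap: 0.0604
grasp_force: 0.0
```

```bash
python3 - <<'E'
from h import *
import pickle
v=cap("wrist","w11.png");pickle.dump(v,open("w11.pkl","wb"))
r=arm.landmark_of("wrist","tweezers")[:2];print(r,[atz(v,x["uv"],.02) for x in r])
r=arm.landmark_of("wrist","flux_jar")[:1];print(r,[atz(v,x["uv"],.0) for x in r])
go([.52,-.056,.13],180)
go([.52,-.056,.13],0+90)
E
```

```text
[{'uv': [326.8, 217.7], 'score': 0.59}] [array([0.44668163, 0.12645739, 0.02      ])]
[{'uv': [247.6, 8.6], 'score': 0.85}] [array([ 5.17971224e-01, -5.65027046e-02,  5.55111512e-17])]
 go [0.1567, -0.0681, 0.0348] [0.1, -0.1, 0.6] rows 4.2 0.1 yaw0 -179.4 tcp [0.4503 0.1    0.1647] t 25.33
 go [0.1567, -0.0681, 0.0348] [0.2, 0.0, -89.4] rows 4.2 12.5 yaw0 -179.4 tcp [0.4503 0.1    0.1647] t 25.33
```

Emit:
{"api": "send_rows", "payload": {
  "plan": [
    [[0.157,-0.068,0.02,0,0,0.6,1],[0.157,-0.068,0.03,0,0,0.6,1],[0.157,-0.068,0.037,0,0,0.6,1],[0.157,-0.068,0.037,0,0,0.6,1],[0.157,-0.068,0.037,0,0,0.6,1],[0.157,-0.068,0.037,0,0,0.6,1],[0.157,-0.068,0.037,0,0,0.6,1],[0.157,-0.068,0.037,0,0,0.6,1]]
  ]
}}

```text
clock: 26.0
tcp_pos: [0.5203, -0.0552, 0.1284]
orientation: [0.001, 0.707, -0.707, -0.0]
wrist_force: [-0.1, 0.6, 1.6]
finger_gap: 0.0871
grasp_force: 0.0
```

```bash
python3 - <<'E'
from h import *
go([.519,-.056,.028],180);print(arm.sense()["finger_gap"])
E
```

```text
go [0.0007, 0.0012, 0.1004] [0.1, -0.0, 0.0] rows 2.4 0.0 yaw0 -180.0 tcp [ 0.5203 -0.0552  0.1284] t 26.0
0.08712938238825693
```

Emit:
{"api": "send_rows", "payload": {
  "plan": [
    [[0.001,0.001,0.03,0,0,0,1],[0.001,0.001,0.06,0,0,0,1],[0.001,0.001,0.085,0,0,0,1],[0.001,0.001,0.1,0,0,0,1],[0.001,0.001,0.1,0,0,0,0.3],[0.001,0.001,0.1,0,0,0,0.3],[0.001,0.001,0.1,0,0,0,0.3],[0.001,0.001,0.1,0,0,0,0.3],[0.001,0.001,0.1,0,0,0,0.3],[0.001,0.001,0.1,0,0,0,0.3]]
  ],
  "grip_force": 20
}}

```text
clock: 26.83
tcp_pos: [0.5206, -0.0566, 0.0301]
orientation: [-0.001, 0.707, -0.707, 0.001]
wrist_force: [0.1, 1.6, -0.5]
finger_gap: 0.0549
grasp_force: 0.0
```

Emit:
{"api": "send_rows", "payload": {
  "plan": [
    [[0,0,0,0,0,0,0.3],[0,0,0,0,0,0,0.3],[0,0,0,0,0,0,0.3],[0,0,0,0,0,0,0.3],[0,0,0,0,0,0,0.3],[0,0,0,0,0,0,0.3]]
  ]
}}

```text
clock: 27.33
tcp_pos: [0.5205, -0.0568, 0.0298]
orientation: [-0.0, 0.707, -0.707, 0.001]
wrist_force: [-0.9, 1.4, 5.9]
finger_gap: 0.0494
grasp_force: 17.7
```

```bash
python3 - <<'E'
from h import *
print(arm.sense()["finger_gap"],arm.sense()["grasp_force"])
go([.525,.063,.09],180.8)
E
```

```text
0.049365135924827004 17.68742037937045
 go [-0.1198, -0.0046, -0.0603] [-0.1, -0.0, -0.8] rows 3.2 0.1 yaw0 -180.0 tcp [ 0.5205 -0.0568  0.0298] t 27.33
```

Emit:
{"api": "send_rows", "payload": {
  "plan": [
    [[0,0,0,0,0,0,0.3],[0,0,0,0,0,0,0.3],[0,0,0,0,0,0,0.3],[0,0,0,0,0,0,0.3],[0,0,0,0,0,0,0.3],[0,0,0,0,0,0,0.3]]
  ]
}}

```text
clock: 27.83
tcp_pos: [0.5205, -0.0569, 0.0298]
orientation: [-0.0, 0.707, -0.707, 0.001]
wrist_force: [-1.0, 1.0, 5.8]
finger_gap: 0.0495
grasp_force: 17.7
```

```bash
python3 - <<'E'
from h import *
s=arm.sense();print(s["finger_gap"],s["grasp_force"],s["wrist_force"],s["moment"])
E
```

```text
0.049497276049226435 17.687573209404945 [-0.98228799  0.98403807  5.80781244] [0.11754951 0.3719473  0.01768444]
```

A gap of 49.5 mm on a 44 mm square body means the jar is turned by about 13° to the fingers. I'll reopen, turn the hand and regrip.

Emit:
{"api": "send_rows", "payload": {
  "plan": [
    [[0,0,0,0,0,0,0.8],[0,0,0,0,0,0,0.8],[0,0,0,0,0,0,0.8],[0,0,0,0,0,0,0.8],[0,0,0,0,0,7,0.8],[0,0,0,0,0,13,0.8],[0,0,0,0,0,13,0.3],[0,0,0,0,0,13,0.3],[0,0,0,0,0,13,0.3],[0,0,0,0,0,13,0.3]]
  ]
}}

```text
clock: 28.67
tcp_pos: [0.5199, -0.0568, 0.0289]
orientation: [-0.0, -0.623, 0.782, -0.0]
wrist_force: [0.1, -0.5, -0.3]
finger_gap: 0.0505
grasp_force: 0.0
```

Emit:
{"api": "send_rows", "payload": {
  "plan": [
    [[0,0,0,0,0,0,0.3],[0,0,0,0,0,0,0.3],[0,0,0,0,0,0,0.3],[0,0,0,0,0,0,0.3],[0,0,0,0,0,0,0.3]]
  ]
}}

```text
clock: 29.08
tcp_pos: [0.52, -0.0568, 0.029]
orientation: [-0.0, -0.623, 0.783, -0.0]
wrist_force: [0.7, 0.5, -1.4]
finger_gap: 0.0438
grasp_force: 19.8
```

Now 43.8 mm, so the grip is square. Lift and carry to the well.

Emit:
{"api": "send_rows", "payload": {
  "plan": [
    [[0,0,-0.02,0,0,0,0.3],[0,0,-0.05,0,0,0,0.3],[0,0,-0.06,0,0,0,0.3],[-0.04,0.008,-0.06,0,0,-6,0.3],[-0.08,0.016,-0.06,0,0,-12,0.3],[-0.11,0.022,-0.06,0,0,-13.8,0.3],[-0.118,0.023,-0.06,0,0,-13.8,0.3],[-0.118,0.023,-0.06,0,0,-13.8,0.3],[-0.118,0.023,-0.06,0,0,-13.8,0.3],[-0.118,0.023,-0.06,0,0,-13.8,0.3]]
  ]
}}

```text
clock: 29.92
tcp_pos: [0.5234, 0.0626, 0.0884]
orientation: [0.001, 0.712, -0.702, -0.0]
wrist_force: [-0.6, -0.5, -1.8]
finger_gap: 0.0443
grasp_force: 19.8
```

```bash
python3 - <<'E'
from h import *
import pickle
s=arm.sense();print(s["finger_gap"],s["grasp_force"])
v=cap("wrist","w12.png");pickle.dump(v,open("w12.pkl","wb"))
go([.5243,.0633,.036],180.8)
g=v["img"].astype(int).sum(2)
P=lambda x,y:(lambda q:[q.real,q.imag,.024])(complex(.4955,.127)+np.exp(1j*np.radians(.8))*complex(x,y)/1000)
print(proj(v,np.array([P(60,-96),P(-4,-96),P(69,-103),P(-69,-103)])))
E
```

```text
0.04425788034609454 19.825387001037598
 go [-0.001, -0.0008, 0.0525] [0.1, -0.1, -0.1] rows 1.3 0.0 yaw0 -179.3 tcp [0.5235 0.0623 0.0885] t 29.97
[[270.57140208 173.61211672]
 [366.73468397 173.50885435]
 [256.5688777  163.15285021]
 [464.93883403 163.06230115]]
```

View pics/w12.png

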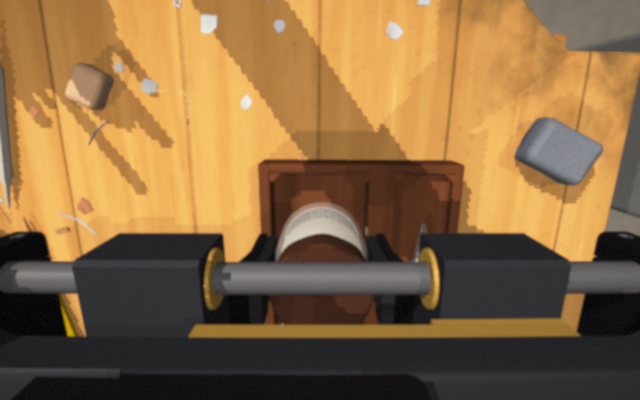

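The jar is over the well (u 271–367), and the tray corners at (260,163) and (462,163) match the prediction. The tweezers' tip shows in the groove at (420,235).

Emit:
{"api": "send_rows", "payload": {
  "plan": [
    [[-0.001,-0.001,0.015,0,0,0,0.3],[-0.001,-0.001,0.028,0,0,0,0.3],[-0.001,-0.001,0.038,0,0,0,0.3],[-0.001,-0.001,0.046,0,0,0,0.3],[-0.001,-0.001,0.051,0,0,0,0.3],[-0.001,-0.001,0.0525,0,0,0,0.3],[-0.001,-0.001,0.0525,0,0,0,0.3],[-0.001,-0.001,0.0525,0,0,0,0.3]]
  ]
}}

```text
clock: 30.63
tcp_pos: [0.5255, 0.0644, 0.0368]
orientation: [-0.0, 0.712, -0.702, 0.0]
wrist_force: [-0.3, -0.2, -1.8]
finger_gap: 0.044
grasp_force: 19.8
```

Emit:
{"api": "send_rows", "payload": {
  "plan": [
    [[0,0,0,0,0,0,0.75],[0,0,0,0,0,0,0.75],[0,0,0,0,0,0,0.75],[0,0,0,0,0,0,0.75],[0,0,0,0,0,0,0.75],[0,0,-0.03,0,0,0,0.75],[0,0,-0.07,0,0,0,0.75],[0,0,-0.11,0,0,0,0.75],[0,0,-0.15,0,0,0,0.75],[0,0,-0.19,0,0,0,0.75]]
  ]
}}

```text
clock: 31.47
tcp_pos: [0.5246, 0.0642, 0.2287]
orientation: [0.0, 0.712, -0.702, 0.0]
wrist_force: [0.9, -0.3, -0.1]
finger_gap: 0.0653
grasp_force: 0.0
```

Emit:
{"api": "send_rows", "payload": {
  "plan": [
    [[-0.12,0.1,0,0,0,0,1],[-0.12,0.1,0,0,0,0,1],[-0.12,0.1,0,0,0,0,1],[-0.12,0.1,0,0,0,0,1],[-0.12,0.1,0,0,0,0,1],[-0.12,0.1,0,0,0,0,1],[-0.12,0.1,0,0,0,0,1]]
  ]
}}

```text
clock: 32.05
tcp_pos: [0.4234, 0.1831, 0.2266]
orientation: [-0.0, 0.712, -0.702, 0.0]
wrist_force: [0.4, -0.4, 0.1]
finger_gap: 0.0868
grasp_force: 0.0
```

```bash
python3 - <<'E'
from h import *
np.set_printoptions(precision=3,suppress=True)
v=cap("wrist");t=cap("top");s=cap("scene")
a=v["img"][0:200,140:540];b=t["img"][110:260,180:500];c=s["img"][130:290,160:560]
o=np.vstack([cv2.resize(a,(480,240)),cv2.resize(b,(480,225)),cv2.resize(c,(480,192))])
o=np.hstack([np.vstack([cv2.resize(v["img"][:210],(790,259))]),]) if 0 else o
L=np.vstack([cv2.resize(t["img"][140:260,175:345],(400,282),interpolation=3),cv2.resize(v["img"][0:200,160:560],(400,200),interpolation=3)])
Rr=np.vstack([cv2.resize(t["img"][130:250,350:520],(400,282),interpolation=3),cv2.resize(s["img"][140:340,150:550],(400,200),interpolation=3)])
cv2.imwrite("pics/fin.png",np.hstack([L,Rr])[:,:,::-1])
T={"ring":(complex(.561,-.326),-3.4),"cuff":(complex(.4955,.127),.8)}
for n,k,z in(("ring_clamp","ring",.006),("brush","ring",.017),("pumice","ring",.014),("ring","ring",.012),("flux_jar","cuff",.006),("tweezers","cuff",.017),("cuff","cuff",.012),("agate",None,0)):
  for vv in(t,s,v):
    for r in arm.landmark_of(vv["name"],n)[:2]:
        p=atz(vv,r["uv"],z);q=p[:2]@[1,1j]
        if k: q=(q-T[k][0])*np.exp(-1j*np.radians(T[k][1]))
        print(n,vv["name"],round(r["score"],2),np.round([q.real*1000,q.imag*1000]))
print(arm.sense()["tcp_pos"])
E
```

```text
ring_clamp top 0.84 [ 31. -52.]
ring_clamp scene 0.74 [ 32. -52.]
ring_clamp scene 0.28 [-82. 457.]
brush top 0.6 [-40.   3.]
brush top 0.55 [-138.  454.]
brush scene 0.87 [-45.  -2.]
brush scene 0.44 [ 21. -56.]
pumice top 0.74 [132.  81.]
pumice top 0.71 [25. 66.]
pumice scene 0.8 [21. 69.]
pumice scene 0.63 [-226.  313.]
pumice wrist 0.86 [-220.  332.]
ring top 0.49 [29. 11.]
ring scene 0.66 [36. 14.]
ring scene 0.66 [-93. 445.]
ring wrist 0.57 [-58. 388.]
flux_jar top 0.66 [ 27. -58.]
flux_jar scene 0.97 [ 26. -62.]
flux_jar wrist 0.87 [ 32. -58.]
tweezers top 0.38 [-49.   5.]
tweezers scene 0.47 [-46.  -4.]
tweezers wrist 0.62 [-49.   2.]
cuff top 0.65 [26. 15.]
cuff scene 0.74 [ 24. -66.]
cuff scene 0.71 [34. 14.]
agate top 0.5 [684. -22.]
agate scene 0.53 [684. -21.]
[0.423 0.183 0.226]
```

View pics/fin.png

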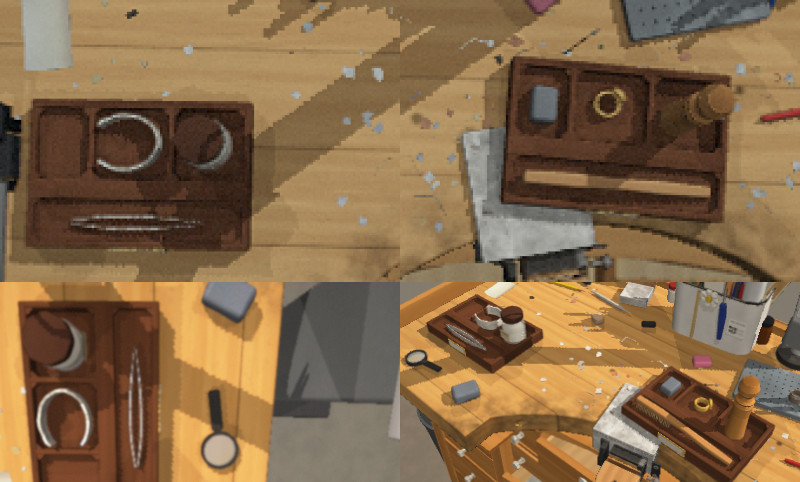

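The final picture shows the pumice, clamp and brush in the ring tray, the jar and tweezers in the cuff tray, and the ring and cuff in their nests. One numeric check on the clamp's uprightness and place before I hand in.

```bash
python3 - <<'E'
from h import *
import pickle
top,sc=pickle.load(open("ts.pkl","rb"))
h=tri([(top,(484,172)),(sc,(498,241))]);q=((h[:2]@[1,1j])-complex(.561,-.326))*np.exp(1j*np.radians(3.4));print(h,q)
# predicted pixels for upright clamp released at (.583,-.3885), foot z .006: neck/head and foot
print(proj(top,np.array([[.583,-.3885,.115]])),proj(sc,np.array([[.583,-.3885,.115],[.583,-.3885,.03]])))
E
```

```text
[ 0.58394365 -0.38267124  0.11847281] (0.02626423570438147-0.05521078297668831j)
[[486.19021562 172.89678686]] [[501.03189514 244.82356297]
 [488.87832776 283.27888499]]
```

```bash
python3 - <<'E'
from h import *
print(arm.hand_in())
E
```

```text
the job is handed in; nothing more can be done
None
```

I placed all five things in their trays and handed the job in at about 33 s. The final pictures showed each in its place and the ring, cuff and agate unmoved, but `hand_in` returned no verdict.

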